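# Wedge the riveting stake tight in its holder at size 5

## Robot

A 6-joint arm with a two-finger parallel gripper is mounted at the origin on a cart in front of the work surface, level with it; the furniture and walls round the work are solid. World frame = base frame: x ahead of the robot, y to its left, z up, the work surface at z = 0. Lengths are in mm, angles in rad, forces in N, time in s.
With the tool pointing down it reaches from about 350 to 850 mm from the base axis. Payload 8.1 kg.
Tool frame: the origin (TCP) lies on the centre line of the jaws, within the pads' length; the fingertips stand 8 mm ahead of it and the grasp point (between the pads) lies 11 mm behind it; z points along the fingers, y is the line along which they close (so a half turn about z gives the same grasp; the last joint's range is limited). The gripper opens to 93 mm and grips with 3 to 60 N. Pads are 15 mm wide; open, the fingers measure 128 mm over their backs; the gripper's body (75 mm by 188 mm) begins 65 mm behind the grasp point.
Start: joints at [-1.268, 0.13, 1.488, -0, 1.523, -0.085], TCP at [226.912, -555.443, 226.635] pointing down, gripper open.
Joint ranges: [-2.96, 2.96], [-0.89, 2.26], [0.02, 2.5], [-1.34, 4.48], [0, 2.73], [-2.66, 2.66]. Speed limits (rad/s): [2.39, 2.39, 2.79, 3.14, 3.14, 3.14].

## Interface

Orientations are given as a 3x3 rotation matrix whose columns are the frame's x, y, z axes.
In Python, from cell import arm, eyes, nets gives the robot as it stands. The module is installed in compiled form; this text tells all that it offers.
- The arm moves only by the tool drive_tool, never from a script. Its argument "commands" is a list of rows, each an object of numbers: "claw": the finger opening in cm, from 0 to 9.3; "dx", "dy", "dz": the shift along the tool's x, y, z in cm; "wx", "wy", "wz": the turn, a rotation vector about the tool's x, y, z in degrees. In form: [{"claw": .., "dx": .., "dy": .., "dz": .., "wx": .., "wy": .., "wz": ..}, ...]. A call has 1 to 5 rows; each row shifts and turns the commanded pose from where the row before left it, along the tool's axes as they then stand; what a row does not reach is not made up. A row lasts 1/10 s, in which the tool goes at most 50 mm and 8.59 degrees, less where a joint would pass 70% of its speed; a pose out of reach is approached as far as the arm can. A call is refused whole if a number of a shift passes 5 or a number of a turn 8.59, either way. A call with a gripper value outside its range is refused whole. The fingers move at their own pace and stop on an object; "grip_force" is the grip in N (left out, the last holds). Time passes only in rows, so rows that do not move let the fingers close. It gives the time, the measured TCP pose, the force, the opening and the grip force at its end, in the units of the state.
- arm.get_state(): the state, without advancing time (a new reading comes with each control period).
- eyes.camera(name): name is "side" or "top"; returns the picture (480x640x3 uint8, blue, green, red); there is no depth.
- eyes.camera_params(name): a dict with "fx", "fy", "cx", "cy" (pixels), "k1" (the pictures are not rectified: a ray, as slopes to the right and down, at radius r is drawn at 1 + k1 r^2 times it, then the intrinsics apply), "pose" (4x4, takes a point from camera to world coordinates). Camera axes: x right, y down, z forward; pixel columns grow to the right and rows downward; lengths in mm; the calibration is good to about 2 mm. A picture is of the moment at which its call begins. camera_params takes no time and is no camera call.
- arm.close_job(): hands the job in; it is judged then, once.
Trained networks look in the newest picture that a camera, given by its name, has taken for a name from the list of things; names that differ only in an ending like _2 or _b are one class to them, and where a whole thing is asked for, a point or a joint stands for the part that bears it (a point fixed in the world has none). Each returns a list of dicts, best first, with "p" (0 to 1); they miss things now and then, are a little off and sometimes report something else, mostly with a low value. They report only what shows in the picture. A call takes as long as a camera call.
- nets.boxes_of(thing, camera): "rect" ([left, top, width, height] in pixels, round what is visible of it).
- nets.masks_of(thing, camera): "pixels" (480x640 bool, what is visible of it) and "rect" ([left, top, width, height] in pixels, round what is visible of it).
The state is a dict: "time": time; "joints": joint angles; "joint_vel": joint speeds; "joint_torque": joint torques, N m; "tcp_pos": TCP position; "eef_rot": TCP orientation; "force": force on the tool from outside, world axes, zero at the start; "torque": the same for the moment, N m; "grip_width": opening from 0.0 (shut) to 1.0 (fully open); "grasp_force": force on a finger pad.
Only numpy, scipy, OpenCV 4.12 (cv2) and the standard library are available. Lean on these libraries where they do the work, as an engineer would, in place of code of your own. Each camera call takes 0.05 s, during which the arm holds its last target. There are 200 camera calls.

## Task

Set the holder's size dial so that 5 stands in the middle of its window. Then take the steel riveting stake out of its cradle and lay it lengthwise in the holder, against the moving jaw; jaw and cheek leave room only at its two ends, so put it down on the bench on the way and take it again by the ends. Finally press the thicker of the two wooden wedges down between stake and sloped cheek, its sloping side to the cheek, until the stake is locked tight.

Things in the scene. Friction and masses are not known exactly. Their poses are not given: they have to be found in the camera images.
- holder: Stake holder, fixed grey fixture, base plate 88 (x) x 200 (y) x 12 mm. Origin under the plate, on the bench; z up. Along +y follow: round size dial (axis at y = -62 mm), moving steel jaw, room for the stake, sloped steel cheek. Jaw and cheek are 44 mm wide, centred on x = 0, their tops at z = 42 to 44 mm. Each number on the dial moves the jaw 1.5 mm; a higher number opens it towards -y.
- size_dial (a joint): Angle of the size dial, rad. Number n stands in the middle of the window (in the bevel on the holder's -x side) at n x 0.6283, so 5 is at 3.1416. It grows counter-clockwise seen from above. Numerals 0 to 9; it stays where it is left (friction 0.1 N m) and moves the jaw by a screw.
- dial_grip (a point): Centre of the black bar knob on the dial, on the dial's axis. The bar is 44 mm long along this frame's x, 13 mm thick along y and 28 mm high (14 mm up and down from this point). The dial's cover, 86 mm across, begins 25 mm below this point.
- stake_seat (a point): Point on the holder's bed (12 mm above the bench) under the middle of the stake when it is seated with the dial at 5; axes as the holder's: stake's length along x. The jaw's face is then 12 mm from it towards -y; the cheek's face leans away, 17 mm from it towards +y at the bed and 21 mm at 30 mm above the bed. The bed is free for 44 mm on either side in x.
- wedge_seat (a point): Where the centre of the thicker wedge's head ends up when it binds with the dial at 5 and the stake against the jaw: 87 mm above the bench, the wedge's tip 8 mm above the bed. Axes as the holder's and as the wedge's must then be. A thumb-firm push of some 15 N down locks it; it stays by friction.
- stake_center (a point): Centre of the riveting stake, a steel block 56 (x) x 24 (y) x 26 (z) mm, 0.25 kg, holes on top. It starts in a wooden cradle (floor 6 mm) on the red top right of the side panel, which lies at z = -6 mm and is bare for 0.13 m behind the cradle (+x). The cradle, 86 x 46 mm, hides both ends and the outer 9 mm of the long sides, flush with the stake's top; the middle 38 mm is free.
- wedge_thick_grip (a point): Centre of the head of the thicker wedge (wood, 0.06 kg). Head 40 (x) x 18 (y) x 24 (z) mm. Stem below it 24 mm wide, 55 mm long; its -y side is flat, its +y side slopes. Tip 6 mm thick (4 mm with its chamfer), 67 mm below this point and 3.5 mm from it towards -y; stem 13 mm thick at the head. It hangs by its head in a wooden rack on the glass, 39 mm wide along x, top 12 mm below this point.
- wedge_thin_grip (a point): Centre of the head of the thinner wedge, which is not wanted: as the other, but its head is 12 mm thick and its stem 2.5 mm thinner. Both hang in the same rack, 56 mm apart; which hangs where changes.
- side_panel: Fixed upright wooden panel between the glass top (y > -0.03) and the red top (y < -0.07): 0.28 m high, from x = 0.50 m back to the wall, y = -0.06 to -0.03. Nearer the robot only a 20 mm rail lies there, so cross in front of it. Left of the work the lamp's shade hangs 0.17 m above the glass beyond y = 0.33 m, x = 0.41 m and more; behind, a glass shelf lies 0.16 m up from x = 0.70 m.

How it is judged (in metres and radians):
On the way, in this order (a step that is already met when the one before it is completed fails the run):
1. the dial shows 5 in the middle of its window (value of joint size_dial between 2.99 and 3.29 rad), for 0.2 s.
2. the stake has been put down on the bench outside its cradle and let go (distance of stake_center from where it was at the start of the episode above 0.05 m and height (world z) of stake_center below 0.019 m and contact force between the fingers and stake below 0.2 N), for 0.2 s.
3. the stake lies flat on the holder's bed between jaw and cheek (x of stake_center in the frame of holder between -0.012 and 0.012 m and y of stake_center in the frame of holder between 0.033 and 0.043 m and z of stake_center in the frame of holder below 0.027 m), for 0.2 s.
At the end, for the whole second after the job is handed in: Dial at 5 within 0.15 rad; stake flat on the bed, along the holder's x within 0.08 rad, middle within 12 mm of x = 0 and at y 33 to 39 mm; thicker wedge upright within 0.12 rad, slope to the cheek, head centre 80 to 95 mm above the base, pressing stake and holder with over 3 N; all at rest (all of step 1 and x of stake_center in the frame of holder between -0.012 and 0.012 m and y of stake_center in the frame of holder between 0.033 and 0.039 m and z of stake_center in the frame of holder below 0.027 m and angle between stake_center's own z axis and vertical below 0.08 rad and angle between the x axis of stake_center and the x axis of holder, either way round below 0.08 rad and x of wedge_thick_grip in the frame of holder between -0.014 and 0.014 m and z of wedge_thick_grip in the frame of holder between 0.08 and 0.095 m and angle between wedge_thick_grip's own z axis and vertical below 0.12 rad and contact force between wedge_thick and stake above 3 N and contact force between wedge_thick and holder above 3 N and linear speed of each of stake, wedge_thick below 0.01 m/s and y of dial_grip in the frame of wedge_thick_grip below 0 m); the robot touches nothing.
It also fails if it takes over 72 s, if anything falls off the work surface, if the arm or the gripper's body presses on something with over 40 N, if the wrist force passes 120 N, or if a joint passes its speed limit or range.

## Working session

There is one attempt and no reset: what is moved stays moved. The work goes in short steps, Python scripts to look and compute and a tool call to move; the robot and the scene stay as the last step left them, time stands still between calls to the robot, and variables do not carry over. Pictures are saved under pics/ and viewed, at most 10 in all, crops included, and the job is handed in when it is done.

Besides the shell and the picture viewer there is one more tool, called after "Request:" as name(argument=value, ...), one argument or row to a line, values as JSON. drive_tool: Moves the arm, as the interface text tells. Its arguments: {"type":"object","properties":{"commands":{"type":"array","items":{"type":"object","properties":{"claw":{"type":"number"},"dx":{"type":"number"},"dy":{"type":"number"},"dz":{"type":"number"},"wx":{"type":"number"},"wy":{"type":"number"},"wz":{"type":"number"}}}},"grip_force":{"type":"number"}},"required":["commands"]}

```bash
mkdir -p pics
cat > h.py <<'E'
import numpy as np, cv2
from cell import arm, eyes, nets
def ray(cam,u,v):
    p=eyes.camera_params(cam); x=(u-p['cx'])/p['fx']; y=(v-p['cy'])/p['fy']
    xd=np.array([x,y]); s=xd.copy()
    for _ in range(30): s=xd/(1+p['k1']*(s@s))
    T=np.array(p['pose']); return T[:3,3], T[:3,:3]@np.array([s[0],s[1],1.])
def at_z(cam,u,v,z):
    o,d=ray(cam,u,v); return o+d*(z-o[2])/d[2]
def proj(cam,P):
    p=eyes.camera_params(cam); T=np.array(p['pose']); q=T[:3,:3].T@(np.array(P,float)-T[:3,3])
    s=q[:2]/q[2]; s=s*(1+p['k1']*(s@s)); return np.array([s[0]*p['fx']+p['cx'],s[1]*p['fy']+p['cy']])
def tri(c1,uv1,c2,uv2):
    A=np.zeros((3,3));b=np.zeros(3)
    for c,uv in((c1,uv1),(c2,uv2)):
        o,d=ray(c,*uv); d=d/np.linalg.norm(d); M=np.eye(3)-np.outer(d,d); A+=M;b+=M@o
    return np.linalg.solve(A,b)
def st():
    s=arm.get_state(); R=np.array(s['eef_rot'])
    print('t',s['time'],'tcp',np.round(s['tcp_pos'],1),'F',np.round(s['force'],1),'w',round(s['grip_width'],3),'gf',round(s['grasp_force'],1),'j',np.round(s['joints'],2)); print(np.round(R,3).tolist())
    return s
E
python3 - <<'E'
from h import *
st()
np.set_printoptions(suppress=True,precision=3)
for c in('side','top'):
    im=eyes.camera(c); cv2.imwrite(f'pics/{c}0.png',im); p=eyes.camera_params(c); print(c,p['fx'],p['k1'],np.array(p['pose']))
    for n in('holder','size_dial','stake_center','wedge_thick_grip','wedge_thin_grip'):
        print(n,[(round(d['p'],2),[int(x) for x in d['rect']]) for d in nets.boxes_of(n,c)[:3]])
E
```

```text
t 0.0 tcp [ 226.7 -554.9  225.6] F [-0.3  0.5  0.2] w 1.004 gf 0.0 j [-1.27  0.13  1.49  0.    1.52 -0.09]
[[0.926, 0.378, -0.001], [0.378, -0.926, 0.002], [0.0, -0.002, -1.0]]
side 490.4963282247138 -0.040210313242414204 [[ -0.866  -0.296   0.404 187.889]
 [ -0.501   0.503  -0.704 608.066]
 [  0.005  -0.812  -0.584 580.093]
 [  0.      0.      0.      1.   ]]
holder [(0.63, [245, 291, 110, 129])]
size_dial [(0.65, [314, 293, 34, 46])]
stake_center [(0.49, [417, 222, 22, 15]), (0.49, [312, 295, 31, 41])]
wedge_thick_grip [(0.6, [242, 269, 23, 29])]
wedge_thin_grip [(0.87, [259, 254, 23, 25])]
top 464.9649356171944 -0.026050391762015675 [[  0.027  -0.998   0.059 481.591]
 [ -1.     -0.027  -0.004  14.002]
 [  0.006  -0.059  -0.998 968.303]
 [  0.      0.      0.      1.   ]]
holder [(0.57, [176, 252, 99, 46])]
size_dial [(0.49, [239, 268, 15, 28])]
stake_center [(0.7, [408, 293, 26, 15])]
wedge_thick_grip [(0.48, [234, 200, 15, 25])]
wedge_thin_grip [(0.75, [266, 205, 11, 23])]
```

Run:
```python
import cv2,numpy as np
t=cv2.imread('pics/top0.png');s=cv2.imread('pics/side0.png')
a=cv2.resize(t[185:325,160:320],None,fx=5,fy=5*0+4.2,interpolation=cv2.INTER_CUBIC)
a=cv2.resize(t[185:325,160:320],(686,600),interpolation=cv2.INTER_CUBIC)
cv2.imwrite('pics/a.png',a)
cv2.imwrite('pics/b.png',cv2.resize(s[240:430,220:460],(758,600),interpolation=cv2.INTER_CUBIC))
```

```text
(no output)
```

View pics/top0.png

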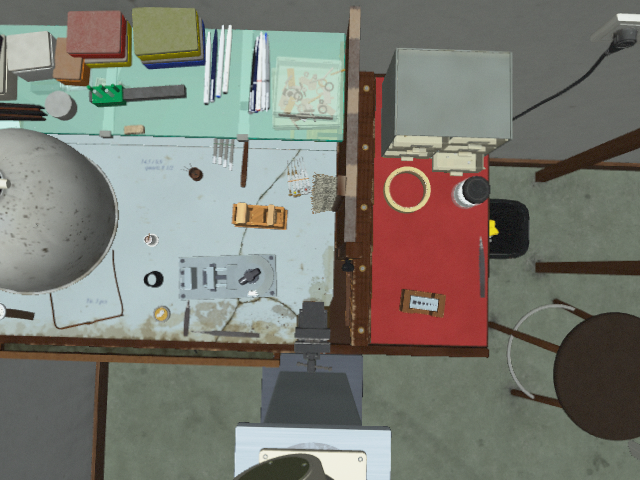

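View pics/a.png

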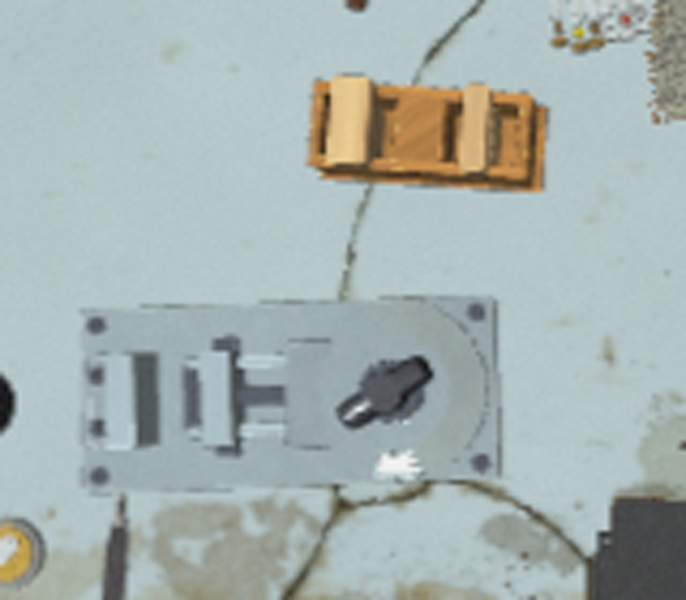

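View pics/b.png

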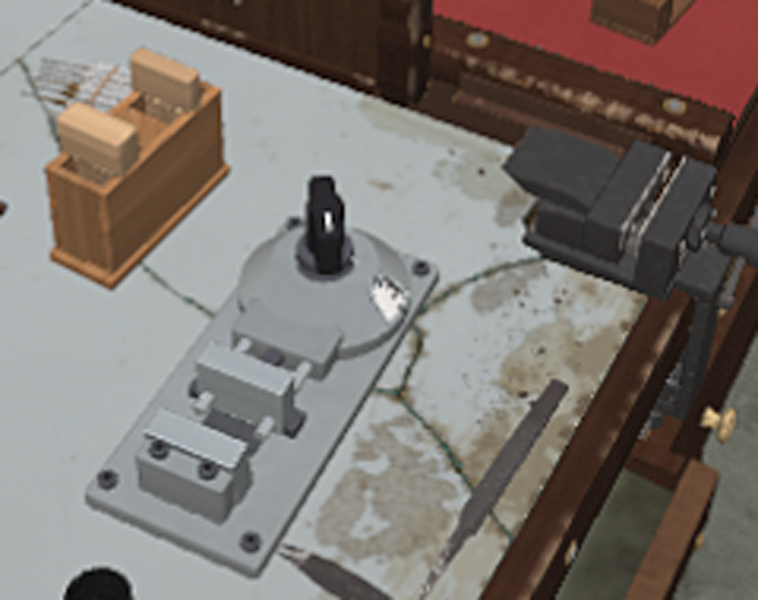

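The top view shows the holder at about (227,275), with its knob at (250,277). The thick wedge is at (241,213), the thin one at (271,216), and the stake cradle at (422,302). A small vice stands at (313,320). The bright spot on the dial's -x side, at about side (343,334), is probably the window, so I'll zoom in on it.

Run:
```python
from h import *
t=cv2.imread('pics/top0.png');s=cv2.imread('pics/side0.png')
A=cv2.resize(s[322:346,328:358],(480,384),interpolation=cv2.INTER_CUBIC)
B=cv2.resize(t[284:300,242:262],(320,256),interpolation=cv2.INTER_CUBIC)
im=np.zeros((384,800,3),np.uint8);im[:,:480]=A;im[:256,480:]=B
cv2.imwrite('pics/c.png',im)
# holder corners (plate top z=12) 
a=lambda x,y:(160+(x+.5)*160/686-.5,185+(y+.5)*140/600-.5)
b=lambda x,y:(220+(x+.5)*240/758-.5,240+(y+.5)*190/600-.5)
ct=[(82,312),(495,298),(500,475),(80,490)]
for p in ct: print('top corner',np.round(at_z('top',*a(*p),12),1))
for p in[(88,492),(252,572),(437,268)]: print('side corner',np.round(at_z('side',*b(*p),12),1))
for n,p in (('b1',(97,325)),('b2',(477,312)),('b3',(480,462)),('b4',(99,475))): print(n,np.round(at_z('top',*a(*p),14),1))
for n,p in (('b1',(107,479)),('b4',(251,542)),('b3',(421,268))): print('s',n,np.round(at_z('side',*b(*p),14),1))
```

```text
top corner [491.  288.5  12. ]
top corner [503.2  90.6  12. ]
top corner [418.8  85.6  12. ]
top corner [406.1 285.8  12. ]
side corner [488.6 288.7  12. ]
side corner [404.9 286.5  12. ]
side corner [418.  88.  12.]
b1 [485.  280.5  14. ]
b2 [496.2  98.9  14. ]
b3 [424.8  95.1  14. ]
b4 [413.6 276.5  14. ]
s b1 [484.5 280.   14. ]
s b4 [412.3 275.4  14. ]
s b3 [424.2  93.9  14. ]
```

View pics/c.png

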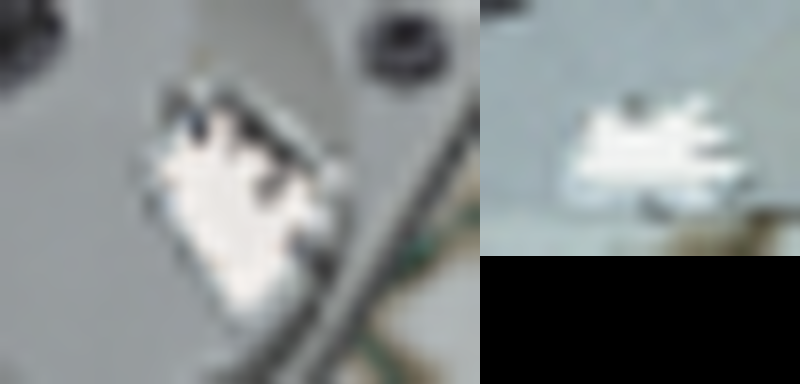

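The glare hides the numeral. I'll work out the dial from the jaw position and the bar's direction.

```bash
cat >> h.py <<'E'
TH=0.0616; HO=np.array([454.7,187.4,0]); HR=np.array([[np.cos(TH),-np.sin(TH),0],[np.sin(TH),np.cos(TH),0],[0,0,1]])
def toH(P): return HR.T@(np.array(P,float)-HO)
def frH(P): return HR@np.array(P,float)+HO
E
python3 - <<'E'
from h import *
np.set_printoptions(suppress=True,precision=1)
a=lambda x,y:(160+(x+.5)*160/686-.5,185+(y+.5)*140/600-.5)
b=lambda x,y:(220+(x+.5)*240/758-.5,240+(y+.5)*190/600-.5)
for n,p,z in(('jaw+y edge top',(200,400),43),('jaw -y',(236,400),43),('cheek -y edge',(135,400),43),('cheek +y edge',(105,400),43),('cheek foot',(158,400),12)): print(n,toH(at_z('top',*a(*p),z)))
for n,p,z in(('s jaw +y edge',(247,400),43),('s jaw top near +y L',(195,367),43),('s jaw R',(293,408),43),('s jaw back L',(212,343),43),('cheek edge -y L',(162,410),43),('cheek -y R',(248,450),43),('cheek +y L',(146,433),43)): print(n,toH(at_z('side',*b(*p),z)))
t=cv2.imread('pics/top0.png');s=cv2.imread('pics/side0.png')
for c,im in(('top',t),('side',s)):
    eyes.camera(c)
    for d in nets.masks_of('dial_grip',c)[:2]: 
        ys,xs=np.nonzero(d['pixels']); print(c,d['p'],d['rect'],xs.mean(),ys.mean())
# overlays: knob hypotheses
T=cv2.resize(t[255:305,225:280],None,fx=7,fy=7,interpolation=cv2.INTER_CUBIC)
S=cv2.resize(s[290:345,295:350],None,fx=7,fy=7,interpolation=cv2.INTER_CUBIC)
def draw(im,cam,ox,oy,P,col):
    q=[((proj(cam,frH(p))-[ox,oy]+.5)*7-.5).astype(int) for p in P]
    cv2.polylines(im,[np.array(q)],True,col,1)
for ang,col in((119,(0,0,255)),):
  for zt,c2 in((68,(0,0,255)),(62,(0,255,0))):
    u=np.array([np.cos(np.radians(ang)),np.sin(np.radians(ang)),0]);v=np.array([-u[1],u[0],0]);C=np.array([0,-62,zt])
    P=[C+22*i*u+6.5*j*v for i,j in((1,1),(1,-1),(-1,-1),(-1,1))]
    draw(T,'top',225,255,P,c2);draw(S,'side',295,290,P,c2)
im=np.zeros((390,780,3),np.uint8);im[:350,:385]=T;im[:385,390:775]=S
cv2.imwrite('pics/d.png',im)
E
```

```text
jaw+y edge top [-1.  35.9 43. ]
jaw -y [-1.5 19.2 43. ]
cheek -y edge [ 0.1 66.  43. ]
cheek +y edge [ 0.5 79.9 43. ]
cheek foot [-0.9 63.  12. ]
s jaw +y edge [-10.7  44.7  43. ]
s jaw top near +y L [19.3 38.7 43. ]
s jaw R [-30.9  39.6  43. ]
s jaw back L [19.6 22.8 43. ]
cheek edge -y L [19.8 66.5 43. ]
cheek -y R [-24.2  68.4  43. ]
cheek +y L [19.4 80.4 43. ]
top 0.64 [238.4, 269.4, 22.6, 24.8] 250.26408450704224 278.46830985915494
side 0.66 [313.3, 297.4, 32.3, 39.8] 324.1440329218107 315.7654320987654
```

View pics/d.png

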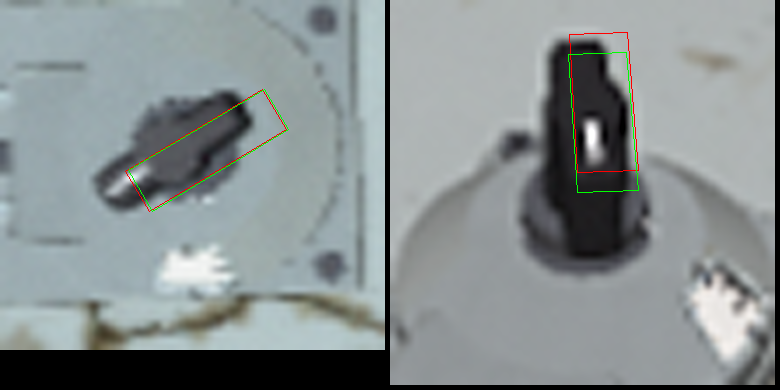

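The knob sits about 9.5 mm further toward +y than in my model, and so does the cheek, so the origin isn't at the plate centre. I'll shift it and then measure the jaw more finely.

```bash
sed -i 's/^TH=.*HR=/TH=0.0616; HO=np.array([454.7-.6,187.4+9.7,0]); HR=/' h.py
python3 - <<'E'
from h import *
np.set_printoptions(suppress=True,precision=1,linewidth=200)
ims={c:cv2.imread(f'pics/{c}0.png') for c in('top','side')}
from scipy.ndimage import map_coordinates
for c in ims:
    g=cv2.cvtColor(ims[c],cv2.COLOR_BGR2GRAY).astype(float)
    ys=np.arange(2,75,1.0); acc=[]
    for x in np.arange(-14,15,2.):
        P=np.array([proj(c,frH([x,y,43])) for y in ys]); acc.append(map_coordinates(g,[P[:,1],P[:,0]],order=1))
    m=np.mean(acc,0); print(c,[(int(y),int(v)) for y,v in zip(ys,m)])
T=cv2.resize(ims['top'][255:295,175:235],None,fx=6.5,fy=6.5,interpolation=cv2.INTER_CUBIC)
S=cv2.resize(ims['side'][335:410,255:320],None,fx=6,fy=6,interpolation=cv2.INTER_CUBIC)
def draw(im,cam,ox,oy,k,P,col):
    q=[((proj(cam,frH(p))-[ox,oy]+.5)*k-.5).astype(int) for p in P]; cv2.polylines(im,[np.array(q)],True,col,1)
for y,col in((30.3,(0,0,255)),(26.5,(0,255,0)),(22.8,(255,0,0))):
    P=[(-22,y,43),(22,y,43)]; draw(T,'top',175,255,6.5,P,col);draw(S,'side',255,335,6,P,col)
P=[(-22,57,43),(22,57,43)];draw(T,'top',175,255,6.5,P,(255,0,255));draw(S,'side',255,335,6,P,(255,0,255))
im=np.zeros((460,790,3),np.uint8);im[:T.shape[0],:T.shape[1]]=T;im[:S.shape[0],395:395+S.shape[1]]=S
cv2.imwrite('pics/e.png',im)
E
```

```text
top [(2, 149), (3, 147), (4, 138), (5, 128), (6, 111), (7, 97), (8, 89), (9, 82), (10, 86), (11, 97), (12, 125), (13, 151), (14, 171), (15, 185), (16, 185), (17, 185), (18, 186), (19, 186), (20, 186), (21, 187), (22, 187), (23, 186), (24, 179), (25, 167), (26, 147), (27, 127), (28, 112), (29, 104), (30, 103), (31, 104), (32, 110), (33, 121), (34, 138), (35, 153), (36, 164), (37, 170), (38, 171), (39, 171), (40, 171), (41, 171), (42, 171), (43, 167), (44, 156), (45, 140), (46, 116), (47, 98), (48, 89), (49, 85), (50, 85), (51, 85), (52, 85), (53, 85), (54, 86), (55, 97), (56, 121), (57, 146), (58, 168), (59, 182), (60, 187), (61, 189), (62, 189), (63, 189), (64, 188), (65, 188), (66, 188), (67, 188), (68, 187), (69, 180), (70, 169), (71, 155), (72, 139), (73, 131), (74, 130)]
side [(2, 125), (3, 115), (4, 112), (5, 110), (6, 110), (7, 111), (8, 110), (9, 110), (10, 111), (11, 118), (12, 140), (13, 162), (14, 170), (15, 172), (16, 172), (17, 171), (18, 171), (19, 170), (20, 170), (21, 171), (22, 173), (23, 174), (24, 176), (25, 171), (26, 149), (27, 126), (28, 117), (29, 115), (30, 116), (31, 117), (32, 117), (33, 116), (34, 114), (35, 113), (36, 114), (37, 114), (38, 114), (39, 117), (40, 120), (41, 120), (42, 118), (43, 116), (44, 121), (45, 126), (46, 122), (47, 118), (48, 116), (49, 111), (50, 109), (51, 112), (52, 116), (53, 117), (54, 115), (55, 125), (56, 156), (57, 177), (58, 176), (59, 174), (60, 173), (61, 174), (62, 173), (63, 172), (64, 172), (65, 172), (66, 171), (67, 170), (68, 173), (69, 179), (70, 159), (71, 108), (72, 89), (73, 99), (74, 107)]
```

View pics/e.png

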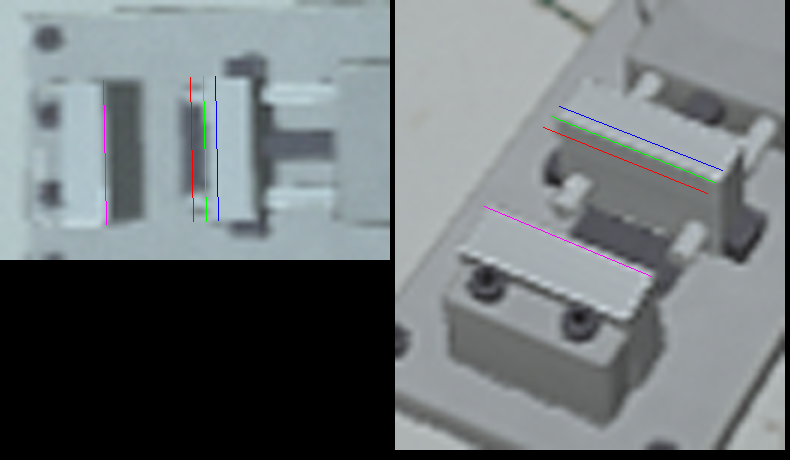

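Both views put the jaw face at about y = 26.5 mm and the bar at about 119°. That means the dial reads about 3.3 and needs roughly +61°. Next I'll fit box models to the masks to get exact poses.

```bash
sed -i 's/187.4+9.7/187.4+9.2/' h.py
cat >> h.py <<'E'
from scipy.optimize import minimize
def boxpts(c,size,yaw):
    u=np.array([np.cos(yaw),np.sin(yaw),0]);v=np.array([-u[1],u[0],0]);w=np.array([0,0,1.])
    return [np.array(c)+a*size[0]/2*u+b*size[1]/2*v+d*size[2]/2*w for a in(1,-1) for b in(1,-1) for d in(1,-1)]
def hullmask(cam,pts,K=8):
    q=np.array([proj(cam,p) for p in pts]); h=cv2.convexHull(q.astype(np.float32))[:,0]
    m=np.zeros((480*2,640*2),np.uint8); cv2.fillConvexPoly(m,np.round((h*2+.5)*256).astype(np.int32),1,shift=8); return m>0
def fit(masks,size,x0,zfix=None):
    M={c:np.kron(m,np.ones((2,2)))>0 for c,m in masks.items()}
    def f(p):
        s=0
        for c in M:
            h=hullmask(c,boxpts([p[0],p[1],p[2] if zfix is None else zfix],size,p[3])); s+=1-(h&M[c]).sum()/(h|M[c]).sum()
        return s/len(M)
    x0=np.array(x0,float); sim=np.vstack([x0]+[x0+d for d in np.diag([6,6,6,.2])])
    r=minimize(f,x0,method='Nelder-Mead',options=dict(initial_simplex=sim,xatol=.05,fatol=1e-4,maxiter=300)); return r.x,r.fun
E
cat > fitall.py <<'E'
from h import *
np.set_printoptions(suppress=True,precision=2)
ims={c:eyes.camera(c) for c in('top','side')}
D={}
roi={'top':(235,262,266,294),'side':(308,333,294,335)}
for c,im in ims.items():
    g=im.max(2)<75; m=np.zeros_like(g); a,b,e,d=roi[c]; m[e:d,a:b]=g[e:d,a:b]
    if c=='side': m[322:]=0
    D[c]=m
k0=frH([0,-62,58]); print('axis',k0)
for y in(1.9,2.1,2.3):
    u=np.array([np.cos(y),np.sin(y)])
    print('knob',*fit({'top':D['top']},(44,13,28),[k0[0],k0[1],58,y],58))
for n,sz in(('wedge_thick_grip',(40,18,24)),('wedge_thin_grip',(40,12,24))):
    mk={}
    for c in ims:
        L=nets.masks_of(n,c); print(n,c,[(round(d['p'],2),np.round(d['rect'])) for d in L[:2]]); mk[c]=L[0]['pixels']
    x,y=[r+w/2 for r,w in(lambda R:((R[0],R[2]),(R[1],R[3])))(nets.masks_of(n,'top')[0]['rect'])]
    p=at_z('top',x,y,90); print(n,*fit(mk,sz,[p[0],p[1],90,TH]))
L=nets.masks_of('stake_center','top');print([(d['p'],d['rect']) for d in L[:2]])
m=L[0]['pixels'].astype(np.uint8); r=cv2.minAreaRect(cv2.findContours(m,0,1)[0][0]); print(r)
ys,xs=np.nonzero(m);print('stake',at_z('top',xs.mean(),ys.mean(),26), [at_z('top',*q,26) for q in cv2.boxPoints(r)])
L=nets.masks_of('stake_center','side');print([(d['p'],d['rect']) for d in L[:2]])
ys,xs=np.nonzero(L[0]['pixels']);print('stake side',at_z('side',xs.mean(),ys.mean(),26))
print('vice top right?',at_z('top',313,310,100),at_z('top',330,345,100),at_z('top',300,300,100))
E
python3 fitall.py
```

```text
axis [457.92 134.72  58.  ]
knob [457.4  134.34  60.16   2.23] 0.7313054499366287
knob [458.61 132.94  60.64   2.22] 0.7307206068268015
knob [457.53 132.23  59.04   2.37] 0.7341772151898734
wedge_thick_grip top [(0.69, array([235., 203.,  15.,  23.]))]
wedge_thick_grip side [(0.59, array([242., 270.,  26.,  29.]))]
wedge_thick_grip [580.84 151.77  74.36   0.03] 0.174254025976595
wedge_thin_grip top [(0.57, array([268., 206.,   8.,  20.]))]
wedge_thin_grip side [(0.58, array([257., 257.,  24.,  22.]))]
wedge_thin_grip [577.41  95.97  73.37  -0.05] 0.22595520274465836
[(0.52, [411.1, 293.1, 23.7, 16.2])]
((423.3399658203125, 302.6199645996094), (28.567115783691406, 13.01076602935791), 8.130102157592773)
stake [ 412.72 -212.1    26.  ] [array([ 403.42, -182.42,   26.  ]), array([ 429.39, -185.72,   26.  ]), array([ 422.7 , -243.25,   26.  ]), array([ 396.72, -239.86,   26.  ])]
[(0.77, [416.2, 220.5, 25.2, 19.1]), (0.59, [245.9, 299.8, 112.0, 124.0])]
stake side [ 408.51 -209.98   26.  ]
vice top right? [399.55   9.99 100.  ] [336.06 -23.17 100.  ] [417.35  34.62 100.  ]
```

Request:
drive_tool(
  commands=[
    {"claw": 9.3, "dx": 3.165, "dy": -3.675},
    {"dx": 3.165, "dy": -3.675},
    {"dx": 3.165, "dy": -3.675},
    {"dx": 3.165, "dy": -3.675},
    {"dx": 3.165, "dy": -3.675},
  ],
  grip_force=40,
)

```text
validation failed for argument at $.co...
```

Request:
drive_tool(
  commands=[
    {"dx": 3.165, "dy": -3.675},
    {"dx": 3.165, "dy": -3.675},
    {"dx": 3.165, "dy": -3.675},
    {"dx": 3.165, "dy": -3.675},
    {"dx": 3.165, "dy": -3.675},
  ],
)

```text
validation failed for argument at $.co...
```

Request:
drive_tool(
  commands=[
    {"dx": 3.165, "dy": -3.675},
    {"dx": 3.165, "dy": -3.675},
    {"dx": 3.165, "dy": -3.675},
    {"dx": 3.165, "dy": -3.675},
    {"dx": 3.165, "dy": -3.675},
  ],
)

```text
validation failed for argument at $.co...
```

Request:
drive_tool(
  commands=[
    {"wz": -8.32},
    {"wz": -8.32},
    {"wz": -8.32},
    {"wz": -8.32},
    {"wz": -8.32},
  ],
)

```text
validation failed for argument at $.co...
```

Request:
drive_tool(
  commands=[
    {"wz": -8.32},
    {"wz": -8.32},
    {"wz": -8.32},
    {"wz": -8.32},
    {"wz": -8.32},
  ],
)

```text
validation failed for argument at $.co...
```

Request:
drive_tool(
  commands=[
    {"wz": -8.32},
    {"wz": -8.32},
    {"dz": 0},
    {"dz": 0},
  ],
)

```text
validation failed for argument at $.co...
```

Request:
drive_tool(
  commands=[
    {"claw": 9.3, "dx": 3.165, "dy": -3.675, "dz": 0, "wx": 0, "wy": 0, "wz": 0},
    {"claw": 9.3, "dx": 3.165, "dy": -3.675, "dz": 0, "wx": 0, "wy": 0, "wz": 0},
    {"claw": 9.3, "dx": 3.165, "dy": -3.675, "dz": 0, "wx": 0, "wy": 0, "wz": 0},
    {"claw": 9.3, "dx": 3.165, "dy": -3.675, "dz": 0, "wx": 0, "wy": 0, "wz": 0},
    {"claw": 9.3, "dx": 3.165, "dy": -3.675, "dz": 0, "wx": 0, "wy": 0, "wz": 0},
  ],
  grip_force=40,
)

```text
time: 1.8
tcp_pos: [304.1, -323.8, 226.7]
eef_rot: [[0.926, 0.378, 0.0], [0.378, -0.926, -0.0], [0.0, 0.0, -1.0]]
force: [0.8, 0.7, 0.3]
grip_width: 0.997
grasp_force: 0.0
```

Request:
drive_tool(
  commands=[
    {"claw": 9.3, "dx": 3.165, "dy": -3.675, "dz": 0, "wx": 0, "wy": 0, "wz": 0},
    {"claw": 9.3, "dx": 3.165, "dy": -3.675, "dz": 0, "wx": 0, "wy": 0, "wz": 0},
    {"claw": 9.3, "dx": 3.165, "dy": -3.675, "dz": 0, "wx": 0, "wy": 0, "wz": 0},
    {"claw": 9.3, "dx": 3.165, "dy": -3.675, "dz": 0, "wx": 0, "wy": 0, "wz": 0},
    {"claw": 9.3, "dx": 3.165, "dy": -3.675, "dz": 0, "wx": 0, "wy": 0, "wz": 0},
  ],
)

```text
time: 2.3
tcp_pos: [381.2, -93.8, 227.1]
eef_rot: [[0.926, 0.378, 0.001], [0.378, -0.926, -0.001], [0.001, 0.001, -1.0]]
force: [0.1, 0.1, 0.2]
grip_width: 1.0
grasp_force: 0.0
```

Request:
drive_tool(
  commands=[
    {"claw": 9.3, "dx": 3.165, "dy": -3.675, "dz": 0, "wx": 0, "wy": 0, "wz": 0},
    {"claw": 9.3, "dx": 3.165, "dy": -3.675, "dz": 0, "wx": 0, "wy": 0, "wz": 0},
    {"claw": 9.3, "dx": 3.165, "dy": -3.675, "dz": 0, "wx": 0, "wy": 0, "wz": 0},
    {"claw": 9.3, "dx": 3.165, "dy": -3.675, "dz": 0, "wx": 0, "wy": 0, "wz": 0},
    {"claw": 9.3, "dx": 3.165, "dy": -3.675, "dz": 0, "wx": 0, "wy": 0, "wz": 0},
  ],
)

```text
time: 2.8
tcp_pos: [458.3, 136.6, 227.0]
eef_rot: [[0.926, 0.378, 0.001], [0.378, -0.926, 0.0], [0.001, 0.0, -1.0]]
force: [1.2, -0.4, 0.3]
grip_width: 1.002
grasp_force: 0.0
```

Request:
drive_tool(
  commands=[
    {"claw": 9.3, "dx": 0, "dy": 0, "dz": 0, "wx": 0, "wy": 0, "wz": -8.32},
    {"claw": 9.3, "dx": 0, "dy": 0, "dz": 0, "wx": 0, "wy": 0, "wz": -8.32},
    {"claw": 9.3, "dx": 0, "dy": 0, "dz": 0, "wx": 0, "wy": 0, "wz": -8.32},
    {"claw": 9.3, "dx": 0, "dy": 0, "dz": 0, "wx": 0, "wy": 0, "wz": -8.32},
    {"claw": 9.3, "dx": 0, "dy": 0, "dz": 0, "wx": 0, "wy": 0, "wz": -8.32},
  ],
)

```text
time: 3.3
tcp_pos: [457.9, 134.5, 226.7]
eef_rot: [[0.436, 0.9, 0.0], [0.9, -0.436, -0.0], [0.0, 0.0, -1.0]]
force: [-0.7, 0.4, 0.8]
grip_width: 0.996
grasp_force: 0.0
```

Request:
drive_tool(
  commands=[
    {"claw": 9.3, "dx": 0, "dy": 0, "dz": 0, "wx": 0, "wy": 0, "wz": -8.32},
    {"claw": 9.3, "dx": 0, "dy": 0, "dz": 0, "wx": 0, "wy": 0, "wz": -8.32},
    {"claw": 9.3, "dx": 0, "dy": 0, "dz": 0, "wx": 0, "wy": 0, "wz": -8.32},
    {"claw": 9.3, "dx": 0, "dy": 0, "dz": 0, "wx": 0, "wy": 0, "wz": -8.32},
    {"claw": 9.3, "dx": 0, "dy": 0, "dz": 0, "wx": 0, "wy": 0, "wz": -8.32},
  ],
)

```text
time: 3.8
tcp_pos: [458.0, 134.4, 226.8]
eef_rot: [[-0.272, 0.962, 0.0], [0.962, 0.272, 0.0], [-0.0, 0.0, -1.0]]
force: [-0.2, 0.1, 0.3]
grip_width: 1.001
grasp_force: 0.0
```

Request:
drive_tool(
  commands=[
    {"claw": 9.3, "dx": 0, "dy": 0, "dz": 0, "wx": 0, "wy": 0, "wz": -8.32},
    {"claw": 9.3, "dx": 0, "dy": 0, "dz": 0, "wx": 0, "wy": 0, "wz": -8.32},
    {"claw": 9.3, "dx": 0, "dy": 0, "dz": 0, "wx": 0, "wy": 0, "wz": 0},
    {"claw": 9.3, "dx": 0, "dy": 0, "dz": 0, "wx": 0, "wy": 0, "wz": 0},
  ],
)

```text
time: 4.2
tcp_pos: [458.0, 134.4, 226.7]
eef_rot: [[-0.527, 0.85, 0.0], [0.85, 0.527, 0.0], [-0.0, 0.0, -1.0]]
force: [-0.1, -0.1, 0.2]
grip_width: 1.002
grasp_force: 0.0
```

Run:
```python
from h import *
for z in(50,55,60,65,70,75,80): print(z,proj('side',[469.6,116,z]),proj('side',[446,153,z]),proj('side',[457.9,134.7,z-53]), at_z('side',322.9,295.7,z)[:2])
```

```text
50 [321.77448846 306.41352601] [323.04391285 326.53405127] [322.0946409  340.27552656] [480.6050753   93.35162846]
55 [321.7897286  304.06257192] [323.06503476 324.15249234] [322.11083104 338.09663655] [477.84408569  98.20657327]
60 [321.80508679 301.69331551] [323.08632637 321.75138121] [322.12714466 335.90091871] [475.08309609 103.06151809]
65 [321.82056433 299.30555585] [323.10778959 319.33049042] [322.14358312 333.68818836] [472.32210648 107.9164629 ]
70 [321.83616251 296.89908929] [323.12942638 316.88958923] [322.16014777 331.45825831] [469.56111687 112.77140772]
75 [321.85188267 294.4737094 ] [323.15123873 314.42844353] [322.17683997 329.21093874] [466.80012726 117.62635253]
80 [321.86772614 292.02920693] [323.17322864 311.9468158 ] [322.19366113 326.94603723] [464.03913766 122.48129734]
```

Request:
drive_tool(
  commands=[
    {"claw": 5, "dx": 0, "dy": 0, "dz": 4.5, "wx": 0, "wy": 0, "wz": 0},
    {"claw": 5, "dx": 0, "dy": 0, "dz": 4.5, "wx": 0, "wy": 0, "wz": 0},
    {"claw": 5, "dx": 0, "dy": 0, "dz": 4.5, "wx": 0, "wy": 0, "wz": 0},
    {"claw": 5, "dx": 0, "dy": 0, "dz": 2.5, "wx": 0, "wy": 0, "wz": 0},
    {"claw": 5, "dx": 0, "dy": 0, "dz": 1.5, "wx": 0, "wy": 0, "wz": 0},
  ],
  grip_force=20,
)

```text
time: 4.7
tcp_pos: [455.8, 134.0, 48.6]
eef_rot: [[-0.527, 0.85, -0.004], [0.85, 0.527, -0.001], [0.002, -0.004, -1.0]]
force: [0.6, 0.4, 0.3]
grip_width: 0.618
grasp_force: 0.0
```

Request:
drive_tool(
  commands=[
    {"claw": 0.5, "dx": 0, "dy": 0, "dz": 0, "wx": 0, "wy": 0, "wz": 0},
    {"claw": 0.5, "dx": 0, "dy": 0, "dz": 0, "wx": 0, "wy": 0, "wz": 0},
    {"claw": 0.5, "dx": 0, "dy": 0, "dz": 0, "wx": 0, "wy": 0, "wz": 0},
    {"claw": 0.5, "dx": 0, "dy": 0, "dz": 0, "wx": 0, "wy": 0, "wz": 0},
    {"claw": 0.5, "dx": 0, "dy": 0, "dz": 0, "wx": 0, "wy": 0, "wz": 0},
  ],
)

```text
time: 5.2
tcp_pos: [458.8, 134.6, 52.7]
eef_rot: [[-0.53, 0.848, 0.002], [0.848, 0.53, 0.0], [-0.001, 0.002, -1.0]]
force: [-0.3, 0.3, -0.1]
grip_width: 0.188
grasp_force: 0.0
```

Request:
drive_tool(
  commands=[
    {"claw": 0.5, "dx": 0, "dy": 0, "dz": 0, "wx": 0, "wy": 0, "wz": 0},
    {"claw": 0.5, "dx": 0, "dy": 0, "dz": 0, "wx": 0, "wy": 0, "wz": 0},
    {"claw": 0.5, "dx": 0, "dy": 0, "dz": 0, "wx": 0, "wy": 0, "wz": 0},
    {"claw": 0.5, "dx": 0, "dy": 0, "dz": 0, "wx": 0, "wy": 0, "wz": 0},
  ],
  grip_force=40,
)

```text
time: 5.6
tcp_pos: [457.5, 133.9, 52.4]
eef_rot: [[-0.531, 0.848, -0.001], [0.848, 0.531, -0.001], [-0.0, -0.001, -1.0]]
force: [-6.1, -3.6, 9.5]
grip_width: 0.135
grasp_force: 39.7
```

Request:
drive_tool(
  commands=[
    {"claw": 0.5, "dx": 0, "dy": 0, "dz": 0, "wx": 0, "wy": 0, "wz": -6.15},
    {"claw": 0.5, "dx": 0, "dy": 0, "dz": 0, "wx": 0, "wy": 0, "wz": -6.15},
    {"claw": 0.5, "dx": 0, "dy": 0, "dz": 0, "wx": 0, "wy": 0, "wz": -6.15},
    {"claw": 0.5, "dx": 0, "dy": 0, "dz": 0, "wx": 0, "wy": 0, "wz": -6.15},
    {"claw": 0.5, "dx": 0, "dy": 0, "dz": 0, "wx": 0, "wy": 0, "wz": -6.15},
  ],
)

```text
time: 6.1
tcp_pos: [457.3, 133.5, 52.4]
eef_rot: [[-0.891, 0.453, -0.002], [0.453, 0.891, -0.002], [0.001, -0.002, -1.0]]
force: [-9.8, -6.3, 10.4]
grip_width: 0.136
grasp_force: 39.9
```

Request:
drive_tool(
  commands=[
    {"claw": 0.5, "dx": 0, "dy": 0, "dz": 0, "wx": 0, "wy": 0, "wz": -6.15},
    {"claw": 0.5, "dx": 0, "dy": 0, "dz": 0, "wx": 0, "wy": 0, "wz": -6.15},
    {"claw": 0.5, "dx": 0, "dy": 0, "dz": 0, "wx": 0, "wy": 0, "wz": -6.15},
    {"claw": 0.5, "dx": 0, "dy": 0, "dz": 0, "wx": 0, "wy": 0, "wz": -6.15},
    {"claw": 0.5, "dx": 0, "dy": 0, "dz": 0, "wx": 0, "wy": 0, "wz": -6.15},
  ],
)

```text
time: 6.6
tcp_pos: [457.2, 133.0, 52.3]
eef_rot: [[-0.998, -0.066, -0.002], [-0.066, 0.998, -0.003], [0.002, -0.002, -1.0]]
force: [-8.2, -9.4, 12.0]
grip_width: 0.14
grasp_force: 39.9
```

Request:
drive_tool(
  commands=[
    {"claw": 0.5, "dx": 0, "dy": 0, "dz": 0, "wx": 0, "wy": 0, "wz": 0},
    {"claw": 0.5, "dx": 0, "dy": 0, "dz": 0, "wx": 0, "wy": 0, "wz": 0},
  ],
)

```text
time: 6.8
tcp_pos: [457.1, 133.0, 52.3]
eef_rot: [[-0.998, -0.062, -0.002], [-0.062, 0.998, -0.003], [0.002, -0.002, -1.0]]
force: [-9.3, -9.1, 12.0]
grip_width: 0.133
grasp_force: 39.8
```

Request:
drive_tool(
  commands=[
    {"claw": 5, "dx": 0, "dy": 0, "dz": 0, "wx": 0, "wy": 0, "wz": 0},
    {"claw": 5, "dx": 0, "dy": 0, "dz": 0, "wx": 0, "wy": 0, "wz": 0},
    {"claw": 5, "dx": 0, "dy": 0, "dz": 0, "wx": 0, "wy": 0, "wz": 0},
    {"claw": 5, "dx": 0, "dy": 0, "dz": -2, "wx": 0, "wy": 0, "wz": 0},
    {"claw": 5, "dx": 0, "dy": 0, "dz": -4.8, "wx": 0, "wy": 0, "wz": 0},
  ],
)

```text
time: 7.3
tcp_pos: [454.3, 133.9, 115.9]
eef_rot: [[-0.998, -0.062, -0.009], [-0.062, 0.998, -0.001], [0.009, -0.001, -1.0]]
force: [1.2, -0.8, -0.4]
grip_width: 0.51
grasp_force: 0.0
```

Request:
drive_tool(
  commands=[
    {"claw": 5, "dx": 0, "dy": 0, "dz": -4.8, "wx": 0, "wy": 0, "wz": 0},
    {"claw": 5, "dx": 0, "dy": 0, "dz": -4.8, "wx": 0, "wy": 0, "wz": 0},
    {"claw": 5, "dx": 0, "dy": -4.9, "dz": 0, "wx": 0, "wy": 0, "wz": 0},
    {"claw": 5, "dx": 0, "dy": -4.9, "dz": 0, "wx": 0, "wy": 0, "wz": 0},
    {"claw": 5, "dx": 0, "dy": -4.9, "dz": 0, "wx": 0, "wy": 0, "wz": 0},
  ],
)

```text
time: 7.8
tcp_pos: [467.4, -13.4, 216.5]
eef_rot: [[-0.998, -0.064, 0.002], [-0.064, 0.998, -0.0], [-0.002, -0.0, -1.0]]
force: [1.0, -0.0, 0.4]
grip_width: 0.537
grasp_force: 0.0
```

Request:
drive_tool(
  commands=[
    {"claw": 9.3, "dx": 0, "dy": -4.9, "dz": 0, "wx": 0, "wy": 0, "wz": 0},
    {"claw": 9.3, "dx": 0, "dy": -4.9, "dz": 0, "wx": 0, "wy": 0, "wz": 0},
    {"claw": 9.3, "dx": 0, "dy": -4.9, "dz": 0, "wx": 0, "wy": 0, "wz": 0},
    {"claw": 9.3, "dx": 0, "dy": 0, "dz": 0, "wx": 0, "wy": 0, "wz": 0},
  ],
)

```text
time: 8.2
tcp_pos: [475.8, -164.4, 215.6]
eef_rot: [[-0.998, -0.057, 0.0], [-0.057, 0.998, -0.002], [0.0, -0.002, -1.0]]
force: [-0.1, 0.9, -0.3]
grip_width: 0.835
grasp_force: 0.0
```

Run:
```python
from h import *
st()
t=eyes.camera('top');s=eyes.camera('side')
cv2.imwrite('pics/top1.png',t);cv2.imwrite('pics/side1.png',s)
A=cv2.resize(t[255:305,175:275],None,fx=4,fy=4,interpolation=cv2.INTER_CUBIC)
B=cv2.resize(s[290:385,265:360],None,fx=4,fy=4,interpolation=cv2.INTER_CUBIC)
C=cv2.resize(t[275:330,385:460],None,fx=5.3,fy=5.3,interpolation=cv2.INTER_CUBIC)
def d(im,cam,ox,oy,k,P,col):
    q=[((proj(cam,frH(p))-[ox,oy]+.5)*k-.5).astype(int) for p in P]; cv2.polylines(im,[np.array(q)],True,col,1)
for im,c,o in((A,'top',(175,255)),(B,'side',(265,290))):
    d(im,c,*o,4,[(-22,24,43),(22,24,43)],(0,255,0)); d(im,c,*o,4,[(-22,57,43),(22,57,43)],(255,0,255)); d(im,c,*o,4,[(-22,-62,72),(22,-62,72)],(0,0,255))
im=np.zeros((600,790,3),np.uint8);im[:200,:400]=A;im[:380,405:785]=B;im[205:205+C.shape[0],:C.shape[1]]=C
cv2.imwrite('pics/f.png',im)
```

```text
t 8.2 tcp [ 475.8 -164.4  215.6] F [-0.1  0.9 -0.3] w 0.835 gf 0.0 j [-0.43 -0.13  1.77 -0.    1.5  -2.06]
[[-0.998, -0.057, 0.0], [-0.057, 0.998, -0.002], [0.0, -0.002, -1.0]]
```

View pics/f.png

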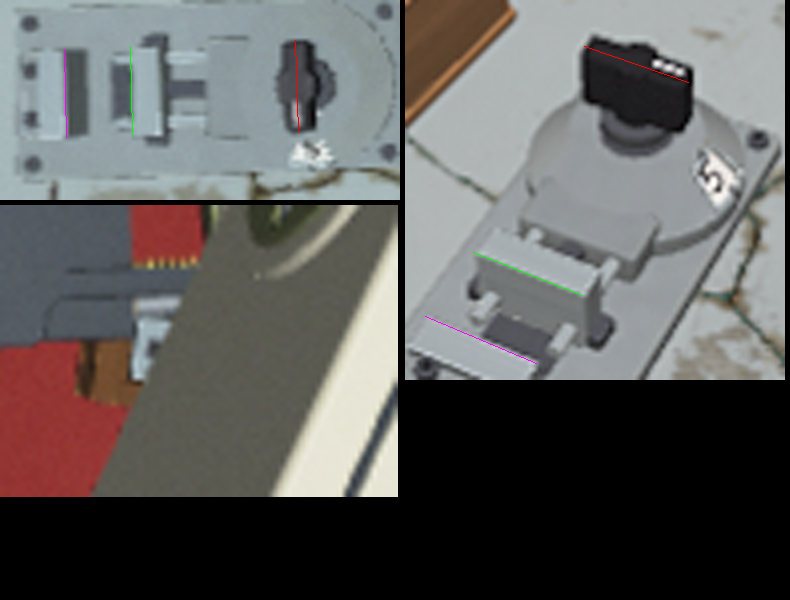

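The window shows 5 and the jaw matches the model. Next is an exact pose for the cradle and stake, taken from the first pictures.

Run:
```python
from h import *
np.set_printoptions(suppress=True,precision=2)
M={}
for c,(a,b,e,d) in(('top',(390,458,278,328)),('side',(395,455,205,262))):
    im=cv2.imread(f'pics/{c}0.png').astype(int); red=(im[:,:,2]-im[:,:,1]>80)
    m=np.zeros(red.shape,np.uint8); m[e:d,a:b]=~red[e:d,a:b]
    n,l,s,_=cv2.connectedComponentsWithStats(m); i=1+s[1:,4].argmax(); M[c]=(l==i); print(c,s[i])
for ms in(M,{'top':M['top']},{'side':M['side']}):
    print(*fit(ms,(86,46,32),[412,-212,10,np.radians(83)],10))
# stake bright mask in top
im=cv2.imread('pics/top0.png'); g=im.min(2)>110; m=np.zeros(g.shape,np.uint8); m[290:315,400:445]=g[290:315,400:445]; m=cv2.morphologyEx(m,cv2.MORPH_CLOSE,np.ones((5,5)))
ys,xs=np.nonzero(m); r=cv2.minAreaRect(np.c_[xs,ys].astype(np.int32)); print(r,at_z('top',*r[0],26))
```

```text
top [ 399  289   47   29 1053]
side [ 406  215   41   41 1004]
[ 412.46 -213.31   14.49    1.46] 0.05331366312512692
[ 412.5  -213.26   13.6     1.46] 0.043905785501943795Traceback (most recent call last):
  File "<stdin>", line 9, in <module>
  File "h.py", line 40, in fit
    r=minimize(f,x0,method='Nelder-Mead',options=dict(initial_simplex=sim,xatol=.05,fatol=1e-4,maxiter=300)); return r.x,r.fun
    res = _minimize_neldermead(fun, x0, args, callback, bounds=bounds,
                               **options)
    fsim[j] = func(sim[j])
              ~~~~^^^^^^^^
    fx = function(np.copy(x), *(wrapper_args + args))
  File "h.py", line 37, in f
    h=hullmask(c,boxpts([p[0],p[1],p[2] if zfix is None else zfix],size,p[3])); s+=1-(h&M[c]).sum()/(h|M[c]).sum()
  File "h.py", line 30, in hullmask
    q=np.array([proj(cam,p) for p in pts]); h=cv2.convexHull(q.astype(np.float32))[:,0]
                ~~~~^^^^^^^
  File "h.py", line 11, in proj
    p=eyes.camera_params(cam); T=np.array(p['pose']); q=T[:3,:3].T@(np.array(P,float)-T[:3,3])
ValueError: time passes only in moves, steps and waits
```

Request:
drive_tool(
  commands=[
    {"claw": 9.3, "dx": 3.3, "dy": -2.26, "dz": 0, "wx": 0, "wy": 0, "wz": 0},
    {"claw": 9.3, "dx": 3.3, "dy": -2.26, "dz": 0, "wx": 0, "wy": 0, "wz": 0},
    {"claw": 8, "dx": 0, "dy": 0, "dz": 0, "wx": 0, "wy": 0, "wz": 8.32},
    {"claw": 8, "dx": 0, "dy": 0, "dz": 0, "wx": 0, "wy": 0, "wz": 8.32},
    {"claw": 8, "dx": 0, "dy": 0, "dz": 0, "wx": 0, "wy": 0, "wz": 8.32},
  ],
)

```text
time: 8.8
tcp_pos: [413.4, -206.8, 215.7]
eef_rot: [[-0.929, 0.369, 0.001], [0.369, 0.929, 0.0], [-0.0, 0.001, -1.0]]
force: [-0.4, -0.4, 0.0]
grip_width: 0.868
grasp_force: 0.0
```

Request:
drive_tool(
  commands=[
    {"claw": 8, "dx": 0, "dy": 0, "dz": 0, "wx": 0, "wy": 0, "wz": 8.32},
    {"claw": 8, "dx": 0, "dy": 0, "dz": 0, "wx": 0, "wy": 0, "wz": 8.32},
    {"claw": 8, "dx": 0, "dy": 0, "dz": 0, "wx": 0, "wy": 0, "wz": 8.32},
    {"claw": 8, "dx": 0, "dy": 0, "dz": 0, "wx": 0, "wy": 0, "wz": 8.32},
    {"claw": 8, "dx": 0, "dy": 0, "dz": 0, "wx": 0, "wy": 0, "wz": 8.32},
  ],
)

```text
time: 9.3
tcp_pos: [413.7, -206.4, 215.7]
eef_rot: [[-0.451, 0.893, 0.0], [0.893, 0.451, 0.0], [0.0, 0.001, -1.0]]
force: [0.0, 0.3, -0.3]
grip_width: 0.863
grasp_force: 0.0
```

Request:
drive_tool(
  commands=[
    {"claw": 8, "dx": 0, "dy": 0, "dz": 0, "wx": 0, "wy": 0, "wz": 8.32},
    {"claw": 8, "dx": 0, "dy": 0, "dz": 0, "wx": 0, "wy": 0, "wz": 8.32},
    {"claw": 8, "dx": 0, "dy": 0, "dz": 0, "wx": 0, "wy": 0, "wz": 8.32},
    {"claw": 8, "dx": 0, "dy": 0, "dz": 0, "wx": 0, "wy": 0, "wz": 8.32},
    {"claw": 8, "dx": 0, "dy": 0, "dz": 0, "wx": 0, "wy": 0, "wz": 0},
  ],
)

```text
time: 9.8
tcp_pos: [413.6, -206.6, 215.6]
eef_rot: [[0.11, 0.994, 0.0], [0.994, -0.11, 0.0], [0.0, 0.0, -1.0]]
force: [-0.7, -0.9, 0.5]
grip_width: 0.858
grasp_force: 0.0
```

```bash
sed -i 's/^def ray/import functools\n@functools.lru_cache\ndef cp(c): return eyes.camera_params(c)\ndef ray/; s/p=eyes.camera_params(cam)/p=cp(cam)/' h.py; python3 -c "
from h import *
st()"
```

```text
t 9.8 tcp [ 413.6 -206.6  215.6] F [-0.7 -0.9  0.5] w 0.858 gf 0.0 j [-0.57 -0.25  1.87  0.    1.52 -0.46]
[[0.11, 0.994, 0.0], [0.994, -0.11, 0.0], [0.0, 0.0, -1.0]]
```

Request:
drive_tool(
  commands=[
    {"claw": 8, "dx": -0.68, "dy": -0.03, "dz": 4.5, "wx": 0, "wy": 0, "wz": 0},
    {"claw": 8, "dx": 0, "dy": 0, "dz": 4.5, "wx": 0, "wy": 0, "wz": 0},
    {"claw": 8, "dx": 0, "dy": 0, "dz": 4.5, "wx": 0, "wy": 0, "wz": 0},
    {"claw": 8, "dx": 0, "dy": 0, "dz": 3.5, "wx": 0, "wy": 0, "wz": 0},
    {"claw": 8, "dx": 0, "dy": 0, "dz": 2, "wx": 0, "wy": 0, "wz": 0},
  ],
)

```text
time: 10.3
tcp_pos: [410.4, -212.5, 22.3]
eef_rot: [[0.103, 0.995, -0.003], [0.995, -0.103, 0.003], [0.002, -0.004, -1.0]]
force: [-1.1, 0.4, 0.4]
grip_width: 0.862
grasp_force: 0.0
```

Request:
drive_tool(
  commands=[
    {"claw": 5, "dx": 0, "dy": 0, "dz": 0.7, "wx": 0, "wy": 0, "wz": 0},
    {"claw": 4, "dx": 0, "dy": 0, "dz": 0.6, "wx": 0, "wy": 0, "wz": 0},
    {"claw": 1.5, "dx": 0, "dy": 0, "dz": 0, "wx": 0, "wy": 0, "wz": 0},
    {"claw": 1.5, "dx": 0, "dy": 0, "dz": 0, "wx": 0, "wy": 0, "wz": 0},
    {"claw": 1.5, "dx": 0, "dy": 0, "dz": 0, "wx": 0, "wy": 0, "wz": 0},
  ],
  grip_force=30,
)

```text
time: 10.8
tcp_pos: [413.1, -215.6, 14.0]
eef_rot: [[0.109, 0.994, 0.002], [0.994, -0.109, -0.001], [-0.001, 0.002, -1.0]]
force: [0.1, -0.8, 0.3]
grip_width: 0.479
grasp_force: 0.0
```

Request:
drive_tool(
  commands=[
    {"claw": 1.5, "dx": 0, "dy": 0, "dz": 0, "wx": 0, "wy": 0, "wz": 0},
    {"claw": 1.5, "dx": 0, "dy": 0, "dz": 0, "wx": 0, "wy": 0, "wz": 0},
    {"claw": 1.5, "dx": 0, "dy": 0, "dz": 0, "wx": 0, "wy": 0, "wz": 0},
    {"claw": 1.5, "dx": 0, "dy": 0, "dz": 0, "wx": 0, "wy": 0, "wz": 0},
  ],
)

```text
time: 11.2
tcp_pos: [412.4, -215.2, 13.0]
eef_rot: [[0.109, 0.994, 0.001], [0.994, -0.109, -0.0], [-0.0, 0.001, -1.0]]
force: [-0.3, -0.4, 3.2]
grip_width: 0.259
grasp_force: 30.0
```

Request:
drive_tool(
  commands=[
    {"claw": 1.5, "dx": 0, "dy": 0, "dz": -1.0, "wx": 0, "wy": 0, "wz": 0},
    {"claw": 1.5, "dx": 0, "dy": 0, "dz": -2.5, "wx": 0, "wy": 0, "wz": 0},
    {"claw": 1.5, "dx": 0, "dy": 0, "dz": -2, "wx": 0, "wy": 0, "wz": 0},
    {"claw": 1.5, "dx": 0, "dy": 0, "dz": 0, "wx": 0, "wy": 0, "wz": 0},
  ],
)

```text
time: 11.6
tcp_pos: [413.9, -216.2, 70.8]
eef_rot: [[0.109, 0.994, 0.004], [0.994, -0.109, -0.003], [-0.002, 0.004, -1.0]]
force: [0.8, 0.1, -1.9]
grip_width: 0.253
grasp_force: 29.9
```

Request:
drive_tool(
  commands=[
    {"claw": 1.5, "dx": 0.3, "dy": 2.9, "dz": 0, "wx": 0, "wy": 0, "wz": 0},
    {"claw": 1.5, "dx": 0.35, "dy": 2.9, "dz": 0, "wx": 0, "wy": 0, "wz": 0},
    {"claw": 1.5, "dx": 0.3, "dy": 2.9, "dz": 0, "wx": 0, "wy": 0, "wz": 0},
    {"claw": 1.5, "dx": 0, "dy": 0, "dz": 2.5, "wx": 0, "wy": 0, "wz": 0},
    {"claw": 1.5, "dx": 0, "dy": 0, "dz": 2.2, "wx": 0, "wy": 0, "wz": 0},
  ],
)

```text
time: 12.1
tcp_pos: [500.1, -214.8, 19.2]
eef_rot: [[0.109, 0.994, -0.0], [0.994, -0.109, 0.0], [0.0, -0.0, -1.0]]
force: [-0.0, 0.7, -2.3]
grip_width: 0.256
grasp_force: 29.9
```

Request:
drive_tool(
  commands=[
    {"claw": 1.5, "dx": 0, "dy": 0, "dz": 0.6, "wx": 0, "wy": 0, "wz": 0},
    {"claw": 1.5, "dx": 0, "dy": 0, "dz": 0.6, "wx": 0, "wy": 0, "wz": 0},
    {"claw": 1.5, "dx": 0, "dy": 0, "dz": 0, "wx": 0, "wy": 0, "wz": 0},
  ],
)

```text
time: 12.4
tcp_pos: [499.3, -215.0, 8.4]
eef_rot: [[0.11, 0.994, -0.0], [0.994, -0.11, 0.0], [0.0, -0.0, -1.0]]
force: [0.3, -0.1, -2.1]
grip_width: 0.254
grasp_force: 30.0
```

Request:
drive_tool(
  commands=[
    {"claw": 1.5, "dx": 0, "dy": 0, "dz": 0.1, "wx": 0, "wy": 0, "wz": 0},
    {"claw": 1.5, "dx": 0, "dy": 0, "dz": 0.1, "wx": 0, "wy": 0, "wz": 0},
    {"claw": 1.5, "dx": 0, "dy": 0, "dz": 0, "wx": 0, "wy": 0, "wz": 0},
  ],
)

```text
time: 12.7
tcp_pos: [499.9, -215.3, 7.1]
eef_rot: [[0.11, 0.994, 0.001], [0.994, -0.11, -0.0], [-0.0, 0.001, -1.0]]
force: [-0.6, 0.2, -1.2]
grip_width: 0.255
grasp_force: 30.0
```

Request:
drive_tool(
  commands=[
    {"claw": 4.5, "dx": 0, "dy": 0, "dz": 0, "wx": 0, "wy": 0, "wz": 0},
    {"claw": 4.5, "dx": 0, "dy": 0, "dz": 0, "wx": 0, "wy": 0, "wz": 0},
    {"claw": 4.5, "dx": 0, "dy": 0, "dz": 0, "wx": 0, "wy": 0, "wz": 0},
    {"claw": 4.5, "dx": 0, "dy": 0, "dz": -3, "wx": 0, "wy": 0, "wz": 0},
    {"claw": 9, "dx": 0, "dy": 0, "dz": -3, "wx": 0, "wy": 0, "wz": 0},
  ],
)

```text
time: 13.2
tcp_pos: [498.6, -214.5, 66.3]
eef_rot: [[0.109, 0.994, -0.002], [0.994, -0.109, 0.001], [0.001, -0.003, -1.0]]
force: [0.4, -0.3, 0.4]
grip_width: 0.528
grasp_force: 0.0
```

Request:
drive_tool(
  commands=[
    {"claw": 9, "dx": 0, "dy": 0, "dz": 0, "wx": 0, "wy": 0, "wz": -8.18},
    {"claw": 9, "dx": 0, "dy": 0, "dz": 0, "wx": 0, "wy": 0, "wz": -8.18},
    {"claw": 9, "dx": 0, "dy": 0, "dz": 0, "wx": 0, "wy": 0, "wz": -8.18},
    {"claw": 9, "dx": 0, "dy": 0, "dz": 0, "wx": 0, "wy": 0, "wz": -8.18},
    {"claw": 9, "dx": 0, "dy": 0, "dz": 0, "wx": 0, "wy": 0, "wz": -8.18},
  ],
)

```text
time: 13.7
tcp_pos: [499.7, -215.1, 66.9]
eef_rot: [[-0.573, 0.82, 0.0], [0.82, 0.573, -0.0], [-0.0, 0.0, -1.0]]
force: [0.1, 0.6, -1.6]
grip_width: 0.939
grasp_force: 0.0
```

Request:
drive_tool(
  commands=[
    {"claw": 9, "dx": 0, "dy": 0, "dz": 0, "wx": 0, "wy": 0, "wz": -8.18},
    {"claw": 9, "dx": 0, "dy": 0, "dz": 0, "wx": 0, "wy": 0, "wz": -8.18},
    {"claw": 9, "dx": 0, "dy": 0, "dz": 0, "wx": 0, "wy": 0, "wz": -8.18},
    {"claw": 9, "dx": 0, "dy": 0, "dz": 0, "wx": 0, "wy": 0, "wz": -8.18},
    {"claw": 9, "dx": 0, "dy": 0, "dz": 0, "wx": 0, "wy": 0, "wz": -8.18},
  ],
)

```text
time: 14.2
tcp_pos: [499.7, -215.1, 66.8]
eef_rot: [[-0.97, 0.244, 0.0], [0.244, 0.97, -0.0], [-0.0, -0.0, -1.0]]
force: [-0.2, -0.6, 0.0]
grip_width: 0.971
grasp_force: 0.0
```

Request:
drive_tool(
  commands=[
    {"claw": 9, "dx": 0, "dy": 0, "dz": 0, "wx": 0, "wy": 0, "wz": -8.18},
    {"claw": 9, "dx": 0, "dy": 0, "dz": 0, "wx": 0, "wy": 0, "wz": 0},
    {"claw": 9, "dx": 0, "dy": 0, "dz": 0, "wx": 0, "wy": 0, "wz": 0},
  ],
)

```text
time: 14.5
tcp_pos: [499.7, -215.1, 66.7]
eef_rot: [[-0.993, 0.114, 0.0], [0.114, 0.993, -0.0], [-0.0, -0.0, -1.0]]
force: [0.2, 0.2, -1.1]
grip_width: 0.967
grasp_force: 0.0
```

Run:
```python
from h import *
st(); s=eyes.camera('side');t=eyes.camera('top'); cv2.imwrite('pics/side2.png',s)
for c in('side','top'):
    for d in nets.masks_of('stake_center',c)[:2]:
        ys,xs=np.nonzero(d['pixels']); print(c,round(d['p'],2),np.round(d['rect']),at_z(c,xs.mean(),ys.mean(),18)); 
        r=cv2.minAreaRect(np.c_[xs,ys].astype(np.int32)); print([np.round(at_z(c,*q,20)[:2]) for q in cv2.boxPoints(r)])
```

```text
t 14.5 tcp [ 499.7 -215.1   66.7] F [ 0.2  0.2 -1.1] w 0.967 gf 0.0 j [-0.5   0.12  1.81  0.    1.22 -1.96]
[[-0.993, 0.114, 0.0], [0.114, 0.993, -0.0], [-0.0, -0.0, -1.0]]
side 0.87 [377. 214.  25.  24.] [ 493.72891708 -195.89162835   18.        ]
[array([ 514., -166.]), array([ 510., -254.]), array([ 472., -225.]), array([ 478., -141.])]
top 0.61 [418. 252.  14.  14.] [ 500.26454573 -215.70022079   18.        ]
[array([ 511., -200.]), array([ 512., -231.]), array([ 489., -231.]), array([ 489., -200.])]
```

Request:
drive_tool(
  commands=[
    {"claw": 9, "dx": 0, "dy": 0, "dz": 3.5, "wx": 0, "wy": 0, "wz": 0},
    {"claw": 9, "dx": 0, "dy": 0, "dz": 1.8, "wx": 0, "wy": 0, "wz": 0},
    {"claw": 5, "dx": 0, "dy": 0, "dz": 0.7, "wx": 0, "wy": 0, "wz": 0},
    {"claw": 5, "dx": 0, "dy": 0, "dz": 0, "wx": 0, "wy": 0, "wz": 0},
    {"claw": 5, "dx": 0, "dy": 0, "dz": 0, "wx": 0, "wy": 0, "wz": 0},
  ],
  grip_force=30,
)

```text
time: 15.2
tcp_pos: [500.3, -215.4, 7.6]
eef_rot: [[-0.994, 0.11, 0.001], [0.11, 0.994, -0.001], [-0.001, -0.0, -1.0]]
force: [0.3, 0.5, 1.0]
grip_width: 0.763
grasp_force: 0.0
```

Request:
drive_tool(
  commands=[
    {"claw": 5, "dx": 0, "dy": 0, "dz": 0, "wx": 0, "wy": 0, "wz": 0},
    {"claw": 5, "dx": 0, "dy": 0, "dz": 0, "wx": 0, "wy": 0, "wz": 0},
    {"claw": 4, "dx": 0, "dy": 0, "dz": 0, "wx": 0, "wy": 0, "wz": 0},
    {"claw": 4, "dx": 0, "dy": 0, "dz": 0, "wx": 0, "wy": 0, "wz": 0},
  ],
)

```text
time: 15.6
tcp_pos: [500.6, -215.5, 7.9]
eef_rot: [[-0.994, 0.11, 0.002], [0.11, 0.994, -0.001], [-0.002, -0.001, -1.0]]
force: [-0.5, -0.1, 7.2]
grip_width: 0.6
grasp_force: 30.0
```

Request:
drive_tool(
  commands=[
    {"claw": 4, "dx": 0, "dy": 0, "dz": -2, "wx": 0, "wy": 0, "wz": 0},
    {"claw": 4, "dx": 0, "dy": 0, "dz": -4.7, "wx": 0, "wy": 0, "wz": 0},
    {"claw": 4, "dx": 0, "dy": 0, "dz": -4.7, "wx": 0, "wy": 0, "wz": 0},
    {"claw": 4, "dx": 0, "dy": 0, "dz": -4.7, "wx": 0, "wy": 0, "wz": 0},
    {"claw": 4, "dx": 0, "dy": 0, "dz": -4.7, "wx": 0, "wy": 0, "wz": 0},
  ],
  grip_force=40,
)

```text
time: 16.1
tcp_pos: [499.0, -214.7, 216.1]
eef_rot: [[-0.994, 0.11, -0.001], [0.11, 0.994, 0.0], [0.001, 0.0, -1.0]]
force: [0.4, 0.3, -2.8]
grip_width: 0.599
grasp_force: 40.0
```

Request:
drive_tool(
  commands=[
    {"claw": 4, "dx": 3.31, "dy": 2.65, "dz": 0, "wx": 0, "wy": 0, "wz": 0},
    {"claw": 4, "dx": 3.31, "dy": 2.65, "dz": 0, "wx": 0, "wy": 0, "wz": 0},
    {"claw": 4, "dx": 0.468, "dy": 4.225, "dz": 0, "wx": 0, "wy": 0, "wz": 0},
    {"claw": 4, "dx": 0.468, "dy": 4.225, "dz": 0, "wx": 0, "wy": 0, "wz": 0},
    {"claw": 4, "dx": 0.468, "dy": 4.225, "dz": 0, "wx": 0, "wy": 0, "wz": 0},
  ],
)

```text
time: 16.6
tcp_pos: [438.8, -26.2, 214.5]
eef_rot: [[-0.994, 0.111, 0.0], [0.111, 0.994, 0.0], [-0.0, 0.0, -1.0]]
force: [1.1, 1.3, -2.6]
grip_width: 0.602
grasp_force: 40.0
```

Request:
drive_tool(
  commands=[
    {"claw": 4, "dx": 0.468, "dy": 4.225, "dz": 0, "wx": 0, "wy": 0, "wz": 0},
    {"claw": 4, "dx": 0.468, "dy": 4.225, "dz": 0, "wx": 0, "wy": 0, "wz": 0},
    {"claw": 4, "dx": 0.468, "dy": 4.225, "dz": 0, "wx": 0, "wy": 0, "wz": 0},
    {"claw": 4, "dx": 0, "dy": 0, "dz": 0, "wx": 0, "wy": 0, "wz": 8.02},
    {"claw": 4, "dx": 0, "dy": 0, "dz": 0, "wx": 0, "wy": 0, "wz": 8.02},
  ],
)

```text
time: 17.1
tcp_pos: [438.9, 101.5, 214.2]
eef_rot: [[-0.924, 0.382, -0.001], [0.382, 0.924, -0.0], [0.001, -0.0, -1.0]]
force: [-0.1, -1.3, -2.6]
grip_width: 0.597
grasp_force: 40.0
```

Request:
drive_tool(
  commands=[
    {"claw": 4, "dx": 0, "dy": 0, "dz": 0, "wx": 0, "wy": 0, "wz": 8.02},
    {"claw": 4, "dx": 0, "dy": 0, "dz": 0, "wx": 0, "wy": 0, "wz": 8.02},
    {"claw": 4, "dx": 0, "dy": 0, "dz": 0, "wx": 0, "wy": 0, "wz": 8.02},
    {"claw": 4, "dx": 0, "dy": 0, "dz": 0, "wx": 0, "wy": 0, "wz": 8.02},
    {"claw": 4, "dx": 0, "dy": 0, "dz": 0, "wx": 0, "wy": 0, "wz": 8.02},
  ],
)

```text
time: 17.6
tcp_pos: [439.1, 99.9, 214.2]
eef_rot: [[-0.458, 0.889, -0.001], [0.889, 0.458, -0.0], [0.0, -0.001, -1.0]]
force: [0.3, 0.1, -2.0]
grip_width: 0.598
grasp_force: 40.0
```

Request:
drive_tool(
  commands=[
    {"claw": 4, "dx": 0, "dy": 0, "dz": 0, "wx": 0, "wy": 0, "wz": 8.02},
    {"claw": 4, "dx": 0, "dy": 0, "dz": 0, "wx": 0, "wy": 0, "wz": 8.02},
    {"claw": 4, "dx": 0, "dy": 0, "dz": 0, "wx": 0, "wy": 0, "wz": 8.02},
    {"claw": 4, "dx": 0, "dy": 0, "dz": 0, "wx": 0, "wy": 0, "wz": 0},
    {"claw": 4, "dx": 0, "dy": 0, "dz": 0, "wx": 0, "wy": 0, "wz": 0},
  ],
)

```text
time: 18.1
tcp_pos: [439.3, 99.9, 214.4]
eef_rot: [[-0.065, 0.998, -0.0], [0.998, 0.065, -0.0], [0.0, -0.001, -1.0]]
force: [0.9, 0.2, -2.8]
grip_width: 0.598
grasp_force: 40.0
```

Request:
drive_tool(
  commands=[
    {"claw": 4, "dx": 4.41, "dy": 0.68, "dz": 0, "wx": 0, "wy": 0, "wz": 0},
    {"claw": 4, "dx": 4.41, "dy": 0.68, "dz": 0, "wx": 0, "wy": 0, "wz": 0},
    {"claw": 4, "dx": 4.4, "dy": 0.67, "dz": 4, "wx": 0, "wy": 0, "wz": 0},
    {"claw": 4, "dx": 0, "dy": 0, "dz": 4.5, "wx": 0, "wy": 0, "wz": 0},
    {"claw": 4, "dx": 0, "dy": 0, "dz": 4.5, "wx": 0, "wy": 0, "wz": 0},
  ],
)

```text
time: 18.6
tcp_pos: [451.3, 227.3, 90.3]
eef_rot: [[-0.068, 0.998, 0.002], [0.998, 0.068, 0.001], [0.001, 0.002, -1.0]]
force: [-0.0, 0.1, -2.2]
grip_width: 0.595
grasp_force: 40.0
```

Request:
drive_tool(
  commands=[
    {"claw": 4, "dx": 0, "dy": 0, "dz": 0, "wx": 0, "wy": 0, "wz": 0},
    {"claw": 4, "dx": 0, "dy": 0, "dz": 0, "wx": 0, "wy": 0, "wz": 0},
  ],
)

```text
time: 18.8
tcp_pos: [450.4, 225.6, 91.1]
eef_rot: [[-0.063, 0.998, -0.002], [0.998, 0.063, -0.001], [-0.001, -0.002, -1.0]]
force: [0.3, 0.5, -0.3]
grip_width: 0.6
grasp_force: 40.0
```

Run:
```python
from h import *
st(); s=eyes.camera('side')
S=cv2.resize(s[300:420,225:365],(700,600),interpolation=cv2.INTER_CUBIC)
HO2=HO+[-.8,-1.7,0]
def d(P,col):
    q=[((proj('side',HR@np.array(p)+HO2)-[225,300]+.5)*5-.5).astype(int) for p in P]; cv2.polylines(S,[np.array(q)],True,col,1)
d([(-22,24,43),(22,24,43)],(0,255,0)); d([(-22,57,43),(22,57,43)],(255,0,255))
p=arm.get_state()['tcp_pos']; zb=p[2]-13.9
c=HR.T@(np.array(p)-HO2); print(c)
for z in(zb,zb+26): d([(c[0]+a*28,c[1]+b*12,z) for a,b in((1,1),(1,-1),(-1,-1),(-1,1))],(0,0,255))
cv2.imwrite('pics/g.png',S)
```

```text
t 18.8 tcp [450.4 225.6  91.1] F [ 0.3  0.5 -0.3] w 0.6 gf 40.0 j [ 0.36 -0.02  1.9   0.    1.27  0.3 ]
[[-0.063, 0.998, -0.002], [0.998, 0.063, -0.001], [-0.001, -0.002, -1.0]]
[ 0.71789879 31.19984686 93.14003298]
```

View pics/g.png

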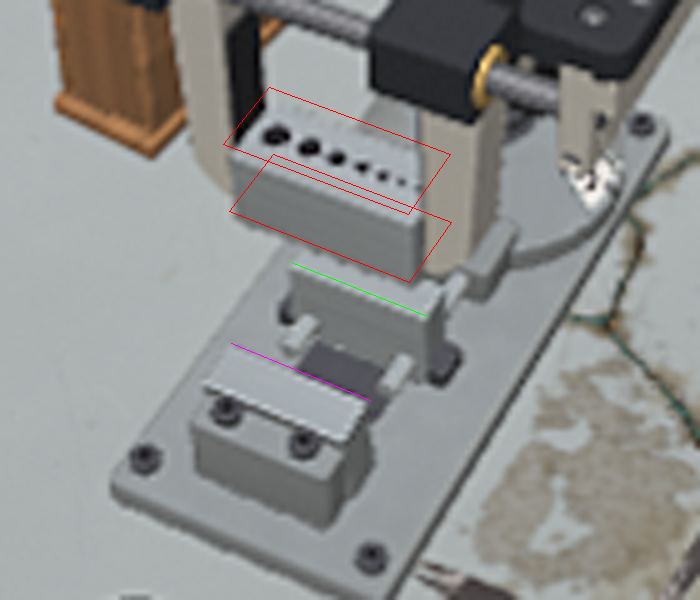

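Run:
```python
from h import *
S=cv2.cvtColor(cv2.imread('pics/g.png'),cv2.COLOR_BGR2GRAY)
for x in(250,290,330,370,400): print(x,[(y,int(S[y-1:y+2,x-1:x+2].mean())) for y in range(110,310,5)])
```

```text
250 [(110, 44), (115, 20), (120, 16), (125, 51), (130, 132), (135, 182), (140, 184), (145, 176), (150, 170), (155, 137), (160, 171), (165, 146), (170, 115), (175, 115), (180, 118), (185, 107), (190, 116), (195, 116), (200, 116), (205, 114), (210, 114), (215, 114), (220, 98), (225, 119), (230, 158), (235, 181), (240, 180), (245, 179), (250, 178), (255, 177), (260, 178), (265, 177), (270, 179), (275, 180), (280, 176), (285, 167), (290, 156), (295, 153), (300, 157), (305, 159)]
290 [(110, 172), (115, 171), (120, 180), (125, 172), (130, 135), (135, 92), (140, 123), (145, 171), (150, 186), (155, 183), (160, 141), (165, 169), (170, 138), (175, 173), (180, 146), (185, 113), (190, 114), (195, 119), (200, 117), (205, 115), (210, 116), (215, 116), (220, 116), (225, 116), (230, 116), (235, 99), (240, 122), (245, 146), (250, 158), (255, 153), (260, 158), (265, 165), (270, 142), (275, 129), (280, 134), (285, 138), (290, 127), (295, 105), (300, 92), (305, 92)]
330 [(110, 144), (115, 178), (120, 178), (125, 174), (130, 172), (135, 173), (140, 175), (145, 182), (150, 162), (155, 91), (160, 68), (165
[... 613 characters left out ...]
(220, 118), (225, 121), (230, 120), (235, 118), (240, 119), (245, 120), (250, 119), (255, 118), (260, 118), (265, 109), (270, 115), (275, 149), (280, 173), (285, 173), (290, 174), (295, 177), (300, 146), (305, 114)]
400 [(110, 149), (115, 145), (120, 146), (125, 149), (130, 150), (135, 127), (140, 151), (145, 153), (150, 165), (155, 173), (160, 175), (165, 172), (170, 175), (175, 162), (180, 103), (185, 122), (190, 175), (195, 180), (200, 176), (205, 177), (210, 141), (215, 180), (220, 160), (225, 126), (230, 121), (235, 123), (240, 122), (245, 119), (250, 119), (255, 120), (260, 119), (265, 119), (270, 120), (275, 115), (280, 111), (285, 147), (290, 172), (295, 173), (300, 172), (305, 172)]
```

Request:
drive_tool(
  commands=[
    {"claw": 4, "dx": 0.68, "dy": -0.07, "dz": 0, "wx": 0, "wy": 0, "wz": 0},
    {"claw": 4, "dx": 0, "dy": 0, "dz": 1.5, "wx": 0, "wy": 0, "wz": 0},
    {"claw": 4, "dx": 0, "dy": 0, "dz": 1.5, "wx": 0, "wy": 0, "wz": 0},
    {"claw": 4, "dx": 0, "dy": 0, "dz": 0, "wx": 0, "wy": 0, "wz": 0},
    {"claw": 4, "dx": 0, "dy": 0, "dz": 0, "wx": 0, "wy": 0, "wz": 0},
  ],
)

```text
time: 19.35
tcp_pos: [449.1, 232.2, 60.2]
eef_rot: [[-0.061, 0.998, -0.002], [0.998, 0.061, -0.001], [-0.001, -0.002, -1.0]]
force: [0.5, 0.0, -1.6]
grip_width: 0.597
grasp_force: 40.0
```

```bash
cat >> h.py <<'E'
HO2=HO+[-.8,-1.7,0]
def toH2(P): return HR.T@(np.array(P,float)-HO2)
E
python3 -c "
from h import *
s=st();print(toH2(s['tcp_pos']))"
```

```text
t 19.35 tcp [449.1 232.2  60.2] F [ 0.5  0.  -1.6] w 0.597 gf 40.0 j [ 0.38  0.03  1.91 -0.    1.2   0.31]
[[-0.061, 0.998, -0.002], [0.998, 0.061, -0.001], [-0.001, -0.002, -1.0]]
[-1.92628929 37.46522818 60.17356087]
```

Request:
drive_tool(
  commands=[
    {"claw": 4, "dx": 0.05, "dy": 0.15, "dz": 0.5, "wx": 0, "wy": 0, "wz": 0},
    {"claw": 4, "dx": 0, "dy": 0, "dz": 0.5, "wx": 0, "wy": 0, "wz": 0},
    {"claw": 4, "dx": 0, "dy": 0, "dz": 0.3, "wx": 0, "wy": 0, "wz": 0},
  ],
)

```text
time: 19.65
tcp_pos: [451.4, 233.1, 47.8]
eef_rot: [[-0.061, 0.998, -0.0], [0.998, 0.061, -0.0], [-0.0, -0.0, -1.0]]
force: [-0.2, 0.3, -3.3]
grip_width: 0.596
grasp_force: 40.0
```

Request:
drive_tool(
  commands=[
    {"claw": 4, "dx": 0, "dy": 0, "dz": 0.6, "wx": 0, "wy": 0, "wz": 0},
    {"claw": 4, "dx": 0, "dy": 0, "dz": 0.6, "wx": 0, "wy": 0, "wz": 0},
    {"claw": 4, "dx": 0, "dy": 0, "dz": 0.4, "wx": 0, "wy": 0, "wz": 0},
    {"claw": 4, "dx": 0, "dy": 0, "dz": 0.3, "wx": 0, "wy": 0, "wz": 0},
  ],
)

```text
time: 20.05
tcp_pos: [451.1, 233.1, 28.6]
eef_rot: [[-0.061, 0.998, -0.001], [0.998, 0.061, -0.0], [-0.0, -0.001, -1.0]]
force: [0.6, 0.0, -2.3]
grip_width: 0.6
grasp_force: 40.0
```

Request:
drive_tool(
  commands=[
    {"claw": 4, "dx": 0, "dy": 0, "dz": 0.1, "wx": 0, "wy": 0, "wz": 0},
    {"claw": 4, "dx": 0, "dy": 0, "dz": 0.1, "wx": 0, "wy": 0, "wz": 0},
    {"claw": 4, "dx": 0, "dy": 0, "dz": 0, "wx": 0, "wy": 0, "wz": 0},
  ],
)

```text
time: 20.35
tcp_pos: [451.5, 233.2, 27.3]
eef_rot: [[-0.061, 0.998, 0.0], [0.998, 0.061, 0.0], [0.0, 0.0, -1.0]]
force: [0.4, -0.4, -2.0]
grip_width: 0.599
grasp_force: 40.0
```

Request:
drive_tool(
  commands=[
    {"claw": 4, "dx": 0, "dy": 0, "dz": 0.1, "wx": 0, "wy": 0, "wz": 0},
    {"claw": 4, "dx": 0, "dy": 0, "dz": 0, "wx": 0, "wy": 0, "wz": 0},
  ],
)

```text
time: 20.55
tcp_pos: [451.5, 233.2, 26.3]
eef_rot: [[-0.061, 0.998, 0.0], [0.998, 0.061, 0.0], [0.0, 0.0, -1.0]]
force: [0.1, 0.1, -2.3]
grip_width: 0.601
grasp_force: 40.0
```

Request:
drive_tool(
  commands=[
    {"claw": 4, "dx": 0, "dy": 0, "dz": 0.08, "wx": 0, "wy": 0, "wz": 0},
    {"claw": 4, "dx": -0.1, "dy": 0, "dz": 0, "wx": 0, "wy": 0, "wz": 0},
    {"claw": 4, "dx": -0.1, "dy": 0, "dz": 0, "wx": 0, "wy": 0, "wz": 0},
    {"claw": 4, "dx": 0, "dy": 0, "dz": 0, "wx": 0, "wy": 0, "wz": 0},
  ],
)

```text
time: 20.95
tcp_pos: [452.1, 231.5, 26.0]
eef_rot: [[-0.061, 0.998, 0.001], [0.998, 0.061, 0.001], [0.001, 0.001, -1.0]]
force: [0.2, 0.5, 3.0]
grip_width: 0.597
grasp_force: 40.0
```

Request:
drive_tool(
  commands=[
    {"claw": 4, "dx": -0.1, "dy": 0, "dz": 0, "wx": 0, "wy": 0, "wz": 0},
    {"claw": 4, "dx": 0, "dy": 0, "dz": 0, "wx": 0, "wy": 0, "wz": 0},
  ],
)

```text
time: 21.15
tcp_pos: [452.2, 230.5, 26.0]
eef_rot: [[-0.061, 0.998, 0.001], [0.998, 0.061, 0.001], [0.001, 0.001, -1.0]]
force: [-0.4, 2.5, 3.6]
grip_width: 0.6
grasp_force: 40.0
```

Request:
drive_tool(
  commands=[
    {"claw": 4, "dx": -0.1, "dy": 0, "dz": 0, "wx": 0, "wy": 0, "wz": 0},
    {"claw": 4, "dx": 0, "dy": 0, "dz": 0, "wx": 0, "wy": 0, "wz": 0},
  ],
)

```text
time: 21.35
tcp_pos: [452.2, 230.0, 26.0]
eef_rot: [[-0.061, 0.998, 0.001], [0.998, 0.061, 0.002], [0.001, 0.001, -1.0]]
force: [-0.1, 6.9, 3.1]
grip_width: 0.594
grasp_force: 40.0
```

Request:
drive_tool(
  commands=[
    {"claw": 7.5, "dx": 0.05, "dy": 0, "dz": 0, "wx": 0, "wy": 0, "wz": 0},
    {"claw": 7.5, "dx": 0, "dy": 0, "dz": 0, "wx": 0, "wy": 0, "wz": 0},
    {"claw": 7.5, "dx": 0, "dy": 0, "dz": 0, "wx": 0, "wy": 0, "wz": 0},
    {"claw": 7.5, "dx": 0, "dy": 0, "dz": -1, "wx": 0, "wy": 0, "wz": 0},
    {"claw": 7.5, "dx": 0, "dy": 0, "dz": -4, "wx": 0, "wy": 0, "wz": 0},
  ],
)

```text
time: 21.85
tcp_pos: [447.9, 228.0, 71.8]
eef_rot: [[-0.061, 0.998, -0.009], [0.998, 0.061, -0.004], [-0.003, -0.009, -1.0]]
force: [0.1, -0.0, -1.0]
grip_width: 0.804
grasp_force: 0.0
```

Request:
drive_tool(
  commands=[
    {"claw": 7.5, "dx": 0, "dy": 0, "dz": -4.5, "wx": 0, "wy": 0, "wz": 0},
    {"claw": 7.5, "dx": 0, "dy": 0, "dz": -4.5, "wx": 0, "wy": 0, "wz": 0},
    {"claw": 7.5, "dx": -4, "dy": 0, "dz": -2, "wx": 0, "wy": 0, "wz": 0},
    {"claw": 7.5, "dx": -4, "dy": 0, "dz": 0, "wx": 0, "wy": 0, "wz": 0},
    {"claw": 7.5, "dx": 0, "dy": 0, "dz": 0, "wx": 0, "wy": 0, "wz": -8.3},
  ],
)

```text
time: 22.35
tcp_pos: [457.6, 146.4, 187.5]
eef_rot: [[-0.202, 0.979, 0.003], [0.979, 0.202, -0.001], [-0.002, 0.003, -1.0]]
force: [-0.7, 1.0, -0.3]
grip_width: 0.804
grasp_force: 0.0
```

Request:
drive_tool(
  commands=[
    {"claw": 5, "dx": 0, "dy": 0, "dz": 0, "wx": 0, "wy": 0, "wz": -8.3},
    {"claw": 5, "dx": 0, "dy": 0, "dz": 0, "wx": 0, "wy": 0, "wz": -8.3},
    {"claw": 5, "dx": 0, "dy": 0, "dz": 0, "wx": 0, "wy": 0, "wz": -8.3},
    {"claw": 5, "dx": 0, "dy": 0, "dz": 0, "wx": 0, "wy": 0, "wz": -8.3},
    {"claw": 5, "dx": 0, "dy": 0, "dz": 0, "wx": 0, "wy": 0, "wz": -8.3},
  ],
)

```text
time: 22.85
tcp_pos: [456.5, 149.6, 186.1]
eef_rot: [[-0.805, 0.593, 0.0], [0.593, 0.805, -0.0], [-0.0, 0.0, -1.0]]
force: [0.5, 0.1, -0.1]
grip_width: 0.541
grasp_force: 0.0
```

Request:
drive_tool(
  commands=[
    {"claw": 4.5, "dx": 0, "dy": 0, "dz": 0, "wx": 0, "wy": 0, "wz": -8.3},
    {"claw": 4.5, "dx": 0, "dy": 0, "dz": 0, "wx": 0, "wy": 0, "wz": -8.3},
    {"claw": 4.5, "dx": 0, "dy": 0, "dz": 0, "wx": 0, "wy": 0, "wz": -8.3},
    {"claw": 4.5, "dx": 0, "dy": 0, "dz": 0, "wx": 0, "wy": 0, "wz": -8.3},
    {"claw": 4.5, "dx": 0, "dy": 0, "dz": 0, "wx": 0, "wy": 0, "wz": 0},
  ],
)

```text
time: 23.35
tcp_pos: [456.5, 149.7, 186.0]
eef_rot: [[-0.998, 0.059, 0.0], [0.059, 0.998, -0.0], [-0.0, -0.0, -1.0]]
force: [0.2, 0.2, -0.1]
grip_width: 0.479
grasp_force: 0.0
```

Run:
```python
from h import *
np.set_printoptions(suppress=True,precision=2)
s=st()
ims={c:eyes.camera(c) for c in('top','side')}
for c in ims: cv2.imwrite(f'pics/{c}3.png',ims[c])
mk={}
for c in ims:
    L=nets.masks_of('wedge_thick_grip',c); print(c,[(round(d['p'],2),np.round(d['rect'])) for d in L[:2]])
    if L: mk[c]=L[0]['pixels']
for q in(mk,{c:mk[c] for c in list(mk)[:1]}): print(*fit(q,(40,18,24),[580,151,74,-.06]))
for c in ims:
    for d in nets.masks_of('stake_center',c)[:2]:
        ys,xs=np.nonzero(d['pixels']);print(c,d['p'],np.round(d['rect']),toH2(at_z(c,xs.mean(),ys.mean(),38)))
```

```text
t 23.35 tcp [456.5 149.7 186. ] F [ 0.2  0.2 -0.1] w 0.479 gf 0.0 j [ 0.21 -0.18  1.86 -0.    1.45 -1.3 ]
[[-0.998, 0.059, 0.0], [0.059, 0.998, -0.0], [-0.0, -0.0, -1.0]]
top [(0.61, array([234., 251.,  46.,  43.])), (0.56, array([232., 205.,  20.,  20.]))]
side [(0.56, array([240., 272.,  24.,  25.]))]
[579.82 151.9   75.2   -0.17] 0.5718923933209648
[580.   151.    74.    -0.06] 1.0
side 0.94 [271. 354.  45.  38.] [-5.12 42.13 38.  ]
```

Request:
drive_tool(
  commands=[
    {"claw": 4.5, "dx": -4.08, "dy": 0.25, "dz": 0, "wx": 0, "wy": 0, "wz": 0},
    {"claw": 4.5, "dx": -4.08, "dy": 0.25, "dz": 0, "wx": 0, "wy": 0, "wz": 0},
    {"claw": 4.5, "dx": -4.08, "dy": 0.25, "dz": 0, "wx": 0, "wy": 0, "wz": 0},
    {"claw": 4.5, "dx": 0, "dy": 0, "dz": 4.2, "wx": 0, "wy": 0, "wz": 0},
    {"claw": 4.5, "dx": 0, "dy": 0, "dz": 3, "wx": 0, "wy": 0, "wz": 0},
  ],
)

```text
time: 24.15
tcp_pos: [580.4, 149.7, 112.0]
eef_rot: [[-0.998, 0.063, 0.0], [0.063, 0.998, 0.0], [-0.0, 0.0, -1.0]]
force: [-0.8, 0.2, -0.8]
grip_width: 0.484
grasp_force: 0.0
```

Request:
drive_tool(
  commands=[
    {"claw": 4.5, "dx": 0, "dy": 0, "dz": 0, "wx": 0, "wy": 0, "wz": 0},
    {"claw": 4.5, "dx": 0, "dy": 0, "dz": 0, "wx": 0, "wy": 0, "wz": 0},
  ],
)

```text
time: 24.35
tcp_pos: [578.6, 149.8, 113.3]
eef_rot: [[-0.998, 0.062, -0.002], [0.062, 0.998, -0.0], [0.002, -0.0, -1.0]]
force: [0.7, -0.6, 1.1]
grip_width: 0.482
grasp_force: 0.0
```

Run:
```python
from h import *
s=st(); im=eyes.camera('side'); cv2.imwrite('pics/h.png',cv2.resize(im[220:320,210:310],(600,600),interpolation=cv2.INTER_CUBIC))
```

```text
t 24.35 tcp [578.6 149.8 113.3] F [ 0.7 -0.6  1.1] w 0.482 gf 0.0 j [ 0.17  0.21  1.62 -0.    1.32 -1.34]
[[-0.998, 0.062, -0.002], [0.062, 0.998, -0.0], [0.002, -0.0, -1.0]]
```

View pics/h.png

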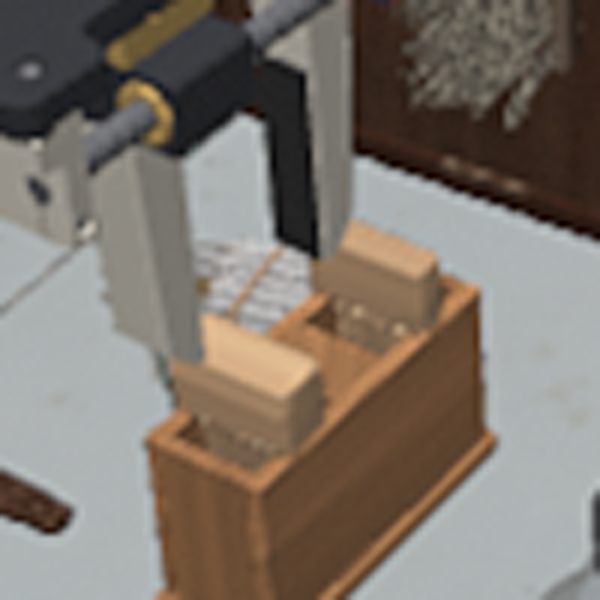

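The fingers stand astride the thick head, at crop (250,380), and clear of the thin one at (380,270). I'll go down and close.

Request:
drive_tool(
  commands=[
    {"claw": 4.5, "dx": 0, "dy": 0, "dz": 2, "wx": 0, "wy": 0, "wz": 0},
    {"claw": 4.5, "dx": 0, "dy": 0, "dz": 1.4, "wx": 0, "wy": 0, "wz": 0},
    {"claw": 4.5, "dx": 0, "dy": 0, "dz": 0.5, "wx": 0, "wy": 0, "wz": 0},
    {"claw": 1, "dx": 0, "dy": 0, "dz": 0, "wx": 0, "wy": 0, "wz": 0},
    {"claw": 1, "dx": 0, "dy": 0, "dz": 0, "wx": 0, "wy": 0, "wz": 0},
  ],
  grip_force=30,
)

```text
time: 24.9
tcp_pos: [579.6, 150.0, 75.3]
eef_rot: [[-0.998, 0.061, 0.001], [0.061, 0.998, 0.0], [-0.001, 0.0, -1.0]]
force: [-0.4, 0.1, 0.3]
grip_width: 0.366
grasp_force: 0.0
```

Request:
drive_tool(
  commands=[
    {"claw": 1, "dx": 0, "dy": 0, "dz": 0, "wx": 0, "wy": 0, "wz": 0},
    {"claw": 1, "dx": 0, "dy": 0, "dz": 0, "wx": 0, "wy": 0, "wz": 0},
    {"claw": 1, "dx": 0, "dy": 0, "dz": 0, "wx": 0, "wy": 0, "wz": 0},
    {"claw": 1, "dx": 0, "dy": 0, "dz": 0, "wx": 0, "wy": 0, "wz": 0},
  ],
)

```text
time: 25.3
tcp_pos: [579.7, 150.0, 75.2]
eef_rot: [[-0.998, 0.061, 0.001], [0.061, 0.998, 0.0], [-0.001, 0.0, -1.0]]
force: [-0.8, 1.0, 3.6]
grip_width: 0.188
grasp_force: 29.9
```

The gripper's body is 188 mm long along the closing line. Closing along y at the holder would put it at y ≈ 342, too near the lamp. I'll regrip the wedge along x by its head ends.

Request:
drive_tool(
  commands=[
    {"claw": 4, "dx": 0, "dy": 0, "dz": 0, "wx": 0, "wy": 0, "wz": 0},
    {"claw": 4, "dx": 0, "dy": 0, "dz": 0, "wx": 0, "wy": 0, "wz": 0},
    {"claw": 4, "dx": 0, "dy": 0, "dz": 0, "wx": 0, "wy": 0, "wz": 0},
    {"claw": 4, "dx": 0, "dy": 0, "dz": -2, "wx": 0, "wy": 0, "wz": 0},
    {"claw": 7, "dx": 0, "dy": 0, "dz": -3, "wx": 0, "wy": 0, "wz": 0},
  ],
)

```text
time: 25.8
tcp_pos: [577.0, 149.5, 122.1]
eef_rot: [[-0.998, 0.061, -0.006], [0.061, 0.998, -0.001], [0.005, -0.001, -1.0]]
force: [0.6, 0.2, -0.1]
grip_width: 0.472
grasp_force: 0.0
```

Request:
drive_tool(
  commands=[
    {"claw": 7, "dx": 0, "dy": 0, "dz": 0, "wx": 0, "wy": 0, "wz": 8.18},
    {"claw": 7, "dx": 0, "dy": 0, "dz": 0, "wx": 0, "wy": 0, "wz": 8.18},
    {"claw": 7, "dx": 0, "dy": 0, "dz": 0, "wx": 0, "wy": 0, "wz": 8.18},
    {"claw": 7, "dx": 0, "dy": 0, "dz": 0, "wx": 0, "wy": 0, "wz": 8.18},
    {"claw": 7, "dx": 0, "dy": 0, "dz": 0, "wx": 0, "wy": 0, "wz": 8.18},
  ],
)

```text
time: 26.3
tcp_pos: [578.9, 149.8, 124.1]
eef_rot: [[-0.71, 0.704, -0.001], [0.704, 0.71, -0.0], [0.0, -0.0, -1.0]]
force: [0.6, -0.5, -0.2]
grip_width: 0.751
grasp_force: 0.0
```

Request:
drive_tool(
  commands=[
    {"claw": 7, "dx": 0, "dy": 0, "dz": 0, "wx": 0, "wy": 0, "wz": 8.18},
    {"claw": 7, "dx": 0, "dy": 0, "dz": 0, "wx": 0, "wy": 0, "wz": 8.18},
    {"claw": 7, "dx": 0, "dy": 0, "dz": 0, "wx": 0, "wy": 0, "wz": 8.18},
    {"claw": 7, "dx": 0, "dy": 0, "dz": 0, "wx": 0, "wy": 0, "wz": 8.18},
    {"claw": 7, "dx": 0, "dy": 0, "dz": 0, "wx": 0, "wy": 0, "wz": 8.18},
  ],
)

```text
time: 26.8
tcp_pos: [578.9, 149.8, 124.1]
eef_rot: [[-0.076, 0.997, -0.001], [0.997, 0.076, -0.0], [-0.0, -0.001, -1.0]]
force: [-0.5, 0.2, 0.5]
grip_width: 0.755
grasp_force: 0.0
```

Request:
drive_tool(
  commands=[
    {"claw": 7, "dx": 0, "dy": 0, "dz": 0, "wx": 0, "wy": 0, "wz": 8.18},
    {"claw": 7, "dx": 0, "dy": 0, "dz": 0, "wx": 0, "wy": 0, "wz": 0},
    {"claw": 7, "dx": 0, "dy": 0, "dz": 0, "wx": 0, "wy": 0, "wz": 0},
  ],
)

```text
time: 27.1
tcp_pos: [579.0, 149.8, 124.2]
eef_rot: [[0.056, 0.998, -0.0], [0.998, -0.056, -0.0], [-0.0, -0.0, -1.0]]
force: [-0.3, 0.0, -0.6]
grip_width: 0.758
grasp_force: 0.0
```

Request:
drive_tool(
  commands=[
    {"claw": 7, "dx": 0, "dy": 0, "dz": 2.5, "wx": 0, "wy": 0, "wz": 0},
    {"claw": 7, "dx": 0, "dy": 0, "dz": 1.8, "wx": 0, "wy": 0, "wz": 0},
    {"claw": 4.5, "dx": 0, "dy": 0, "dz": 0.7, "wx": 0, "wy": 0, "wz": 0},
    {"claw": 3, "dx": 0, "dy": 0, "dz": 0, "wx": 0, "wy": 0, "wz": 0},
    {"claw": 3, "dx": 0, "dy": 0, "dz": 0, "wx": 0, "wy": 0, "wz": 0},
  ],
  grip_force=40,
)

```text
time: 27.6
tcp_pos: [579.6, 149.9, 75.2]
eef_rot: [[0.06, 0.998, 0.001], [0.998, -0.06, 0.0], [0.0, 0.001, -1.0]]
force: [-0.8, 0.8, -0.1]
grip_width: 0.545
grasp_force: 0.0
```

Request:
drive_tool(
  commands=[
    {"claw": 3, "dx": 0, "dy": 0, "dz": 0, "wx": 0, "wy": 0, "wz": 0},
    {"claw": 3, "dx": 0, "dy": 0, "dz": 0, "wx": 0, "wy": 0, "wz": 0},
    {"claw": 3, "dx": 0, "dy": 0, "dz": 0, "wx": 0, "wy": 0, "wz": 0},
    {"claw": 3, "dx": 0, "dy": 0, "dz": 0, "wx": 0, "wy": 0, "wz": 0},
  ],
)

```text
time: 28.0
tcp_pos: [580.1, 150.0, 75.8]
eef_rot: [[0.061, 0.998, 0.002], [0.998, -0.061, 0.0], [0.0, 0.002, -1.0]]
force: [-1.1, -0.4, 6.2]
grip_width: 0.429
grasp_force: 40.0
```

Request:
drive_tool(
  commands=[
    {"claw": 3, "dx": 0, "dy": 0, "dz": -1.5, "wx": 0, "wy": 0, "wz": 0},
    {"claw": 3, "dx": 0, "dy": 0, "dz": -3, "wx": 0, "wy": 0, "wz": 0},
    {"claw": 3, "dx": 0, "dy": 0, "dz": -4, "wx": 0, "wy": 0, "wz": 0},
    {"claw": 3, "dx": 0, "dy": 0, "dz": -4, "wx": 0, "wy": 0, "wz": 0},
    {"claw": 3, "dx": 0, "dy": 0, "dz": 0, "wx": 0, "wy": 0, "wz": -7.0},
  ],
)

```text
time: 28.5
tcp_pos: [582.7, 150.5, 208.1]
eef_rot: [[-0.062, 0.998, 0.011], [0.998, 0.062, 0.002], [0.001, 0.011, -1.0]]
force: [0.9, -0.6, 0.3]
grip_width: 0.431
grasp_force: 40.0
```

Request:
drive_tool(
  commands=[
    {"claw": 3, "dx": 2.68, "dy": -3.09, "dz": 0, "wx": 0, "wy": 0, "wz": 0},
    {"claw": 3, "dx": 2.68, "dy": -3.09, "dz": 0, "wx": 0, "wy": 0, "wz": 0},
    {"claw": 3, "dx": 2.68, "dy": -3.09, "dz": 0, "wx": 0, "wy": 0, "wz": 0},
    {"claw": 3, "dx": 2.68, "dy": -3.09, "dz": 0, "wx": 0, "wy": 0, "wz": 0},
    {"claw": 3, "dx": 0, "dy": 0, "dz": 0, "wx": 0, "wy": 0, "wz": 0},
  ],
)

```text
time: 29.0
tcp_pos: [445.9, 251.8, 200.2]
eef_rot: [[-0.065, 0.998, -0.001], [0.998, 0.065, 0.001], [0.001, -0.001, -1.0]]
force: [0.4, -1.1, -0.2]
grip_width: 0.426
grasp_force: 40.0
```

Request:
drive_tool(
  commands=[
    {"claw": 3, "dx": 0, "dy": 0, "dz": 0, "wx": 0, "wy": 0, "wz": 0},
  ],
)

```text
time: 29.1
tcp_pos: [448.8, 249.9, 200.4]
eef_rot: [[-0.064, 0.998, 0.001], [0.998, 0.064, 0.0], [0.0, 0.001, -1.0]]
force: [0.2, 0.1, -0.8]
grip_width: 0.426
grasp_force: 40.0
```

Run:
```python
from h import *
s=st();p=np.array(s['tcp_pos']);print(toH2(p)); im=eyes.camera('side'); cv2.imwrite('pics/side4.png',im)
L=nets.masks_of('wedge_thick_grip','side'); print([(round(d['p'],2),np.round(d['rect'])) for d in L[:2]])
q=proj('side',p+[.8,1.7,-40]).astype(int); print(q)
cv2.imwrite('pics/i.png',cv2.resize(im[q[1]-60:q[1]+90,q[0]-75:q[0]+75],(600,600),interpolation=cv2.INTER_CUBIC))
```

```text
t 29.1 tcp [448.8 249.9 200.4] F [ 0.2  0.1 -0.8] w 0.426 gf 40.0 j [ 0.41 -0.09  1.76 -0.    1.47  0.34]
[[-0.064, 0.998, 0.001], [0.998, 0.064, 0.0], [0.0, 0.001, -1.0]]
[ -1.12391585  55.13014258 200.37826657]
[(0.68, array([268., 269.,  28.,  59.]))]
[281 311]
```

View pics/i.png

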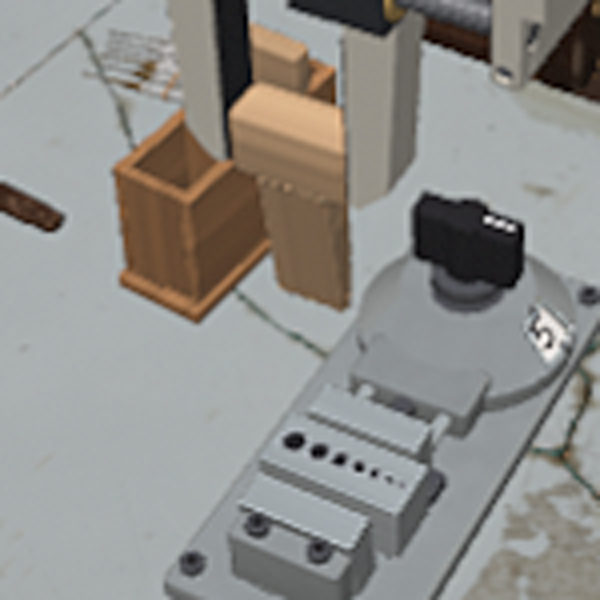

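The picture shows the stake seated between jaw and cheek with its holes up. The dial shows 5, and the wedge stem hangs clear at crop (310,250). I'll check the slope direction numerically.

Run:
```python
from h import *
np.set_printoptions(suppress=True,precision=2)
im=cv2.imread('pics/side4.png').astype(int); x0,y0=281-75,311-60
roi=(slice(y0+53,y0+82),slice(x0+58,x0+95))
wood=(im[:,:,2]-im[:,:,0]>25)[roi]; n,l,s,_=cv2.connectedComponentsWithStats(wood.astype(np.uint8)); print(s[1:])
W=(l==1+s[1:,4].argmax())
c0=np.array([448.8,249.9,199.5])+[.8,1.7,0]
def render(c,sg,yaw):
    pts=[]
    for x in(12,-12):
        for y,z in((-6.5,-12),(6.5,-12),(-5.5,-67),(-1.5,-67),(-6.5,-64),(-.5,-64)): pts.append(np.array([x,y*sg,z]))
    R=np.array([[np.cos(yaw),-np.sin(yaw),0],[np.sin(yaw),np.cos(yaw),0],[0,0,1]])
    q=np.array([proj('side',c+R@p) for p in pts],np.float32); K=8
    h=cv2.convexHull(q)[:,0]; m=np.zeros((480*K,640*K),np.uint8); cv2.fillConvexPoly(m,np.round((h+.5)*K).astype(np.int32),1)
    return cv2.resize(m.astype(np.float32),(640,480),interpolation=cv2.INTER_AREA)[roi]
for sg in(1,-1):
    f=lambda p:np.abs(render(c0+[p[0],p[1],p[2]],sg,TH)-W).sum()
    r=minimize(f,[0,0,0],method='Nelder-Mead',options=dict(initial_simplex=[[0,0,0],[3,0,0],[0,3,0],[0,0,4]],maxiter=150)); print(sg,r.x,r.fun,W.sum(), f([0,0,0]))
    m=render(c0+r.x,sg,TH)
    print([(i,round(float(m[i].sum()-W[i].sum()),1)) for i in range(0,29,3)])
# stem shading: dark strip width per row
g=im.sum(2)[roi]/3
for i in range(0,27,4): print(i,g[i].astype(int).tolist())
```

```text
[[  0   0  30  25 551]]
1 [-0.43  0.19  3.42] 146.421875 551 173.625
[(0, -7.5), (3, -8.0), (6, -8.4), (9, -8.9), (12, -5.4), (15, -2.8), (18, 0.2), (21, -0.3), (24, -0.7), (27, 0.0)]
-1 [ 0.5  -5.67  4.86] 160.21875 551 294.79688
[(0, -7.9), (3, -8.2), (6, -8.6), (9, -8.9), (12, -5.3), (15, -2.7), (18, -0.2), (21, -1.3), (24, -1.6), (27, 0.0)]
0 [71, 67, 68, 68, 67, 67, 67, 71, 91, 98, 99, 97, 96, 93, 94, 96, 95, 95, 95, 96, 94, 93, 93, 99, 90, 83, 86, 87, 78, 155, 181, 176, 175, 174, 175, 175, 175]
4 [66, 67, 68, 67, 68, 66, 66, 64, 77, 95, 98, 98, 97, 95, 93, 94, 95, 94, 94, 94, 95, 93, 93, 94, 90, 87, 82, 76, 69, 129, 171, 175, 173, 173, 174, 174, 173]
8 [66, 67, 65, 65, 64, 70, 85, 109, 109, 101, 98, 98, 98, 95, 94, 93, 94, 95, 95, 95, 94, 95, 93, 93, 94, 84, 76, 79, 72, 105, 163, 179, 175, 174, 173, 173, 174]
12 [63, 69, 82, 108, 108, 73, 78, 137, 175, 177, 132, 90, 97, 97, 94, 93, 94, 95, 95, 94, 94, 94, 94, 93, 93, 93, 83, 77, 71, 110, 163, 176, 174, 174, 173, 174, 174]
16 [108, 69, 76, 135, 172, 178, 173, 172, 173, 177, 151, 106, 92, 97, 98, 95, 93, 94, 95, 95, 94, 95, 95, 93, 93, 93, 85, 76, 73, 107, 162, 177, 174, 176, 174, 149, 126]
20 [154, 132, 130, 160, 171, 172, 173, 172, 172, 173, 172, 175, 173, 165, 136, 129, 119, 91, 86, 89, 90, 92, 96, 95, 92, 93, 98, 84, 81, 122, 166, 180, 163, 137, 133, 135, 136]
24 [174, 173, 171, 161, 139, 114, 111, 139, 162, 171, 173, 172, 172, 172, 172, 172, 172, 174, 173, 174, 175, 174, 177, 175, 165, 147, 113, 102, 141, 164, 175, 160, 138, 138, 141, 143, 145]
```

Request:
drive_tool(
  commands=[
    {"claw": 3, "dx": -0.05, "dy": 0.1, "dz": 3, "wx": 0, "wy": 0, "wz": 0},
    {"claw": 3, "dx": 0, "dy": 0, "dz": 3, "wx": 0, "wy": 0, "wz": 0},
    {"claw": 3, "dx": 0, "dy": 0, "dz": 1.7, "wx": 0, "wy": 0, "wz": 0},
    {"claw": 3, "dx": 0, "dy": 0, "dz": 0, "wx": 0, "wy": 0, "wz": 0},
    {"claw": 3, "dx": 0, "dy": 0, "dz": 0, "wx": 0, "wy": 0, "wz": 0},
  ],
)

```text
time: 29.7
tcp_pos: [450.8, 248.2, 122.7]
eef_rot: [[-0.06, 0.998, -0.0], [0.998, 0.06, -0.0], [-0.0, -0.0, -1.0]]
force: [0.4, 0.2, -0.5]
grip_width: 0.431
grasp_force: 40.0
```

```bash
python3 -c "
from h import *
s=st();print(toH2(s['tcp_pos']))"
```

```text
t 29.7 tcp [450.8 248.2 122.7] F [ 0.4  0.2 -0.5] w 0.431 gf 40.0 j [ 0.4  -0.03  1.84 -0.    1.32  0.34]
[[-0.06, 0.998, -0.0], [0.998, 0.06, -0.0], [-0.0, -0.0, -1.0]]
[  0.8218244   53.3476213  122.72011215]
```

Request:
drive_tool(
  commands=[
    {"claw": 3, "dx": 0.15, "dy": 0, "dz": 0.4, "wx": 0, "wy": 0, "wz": 0},
    {"claw": 3, "dx": 0, "dy": 0, "dz": 0.6, "wx": 0, "wy": 0, "wz": 0},
    {"claw": 3, "dx": 0, "dy": 0, "dz": 0.5, "wx": 0, "wy": 0, "wz": 0},
    {"claw": 3, "dx": 0, "dy": 0, "dz": 0, "wx": 0, "wy": 0, "wz": 0},
  ],
)

```text
time: 30.1
tcp_pos: [449.7, 250.1, 106.7]
eef_rot: [[-0.061, 0.998, -0.001], [0.998, 0.061, -0.0], [-0.0, -0.001, -1.0]]
force: [0.5, -0.4, -1.7]
grip_width: 0.426
grasp_force: 40.0
```

Request:
drive_tool(
  commands=[
    {"claw": 3, "dx": 0, "dy": 0, "dz": 0.4, "wx": 0, "wy": 0, "wz": 0},
    {"claw": 3, "dx": 0, "dy": 0, "dz": 0.4, "wx": 0, "wy": 0, "wz": 0},
    {"claw": 3, "dx": 0, "dy": 0, "dz": 0, "wx": 0, "wy": 0, "wz": 0},
  ],
)

```text
time: 30.4
tcp_pos: [449.7, 250.1, 98.6]
eef_rot: [[-0.061, 0.998, -0.001], [0.998, 0.061, -0.0], [-0.0, -0.001, -1.0]]
force: [-0.8, -0.5, -0.5]
grip_width: 0.424
grasp_force: 40.0
```

Request:
drive_tool(
  commands=[
    {"claw": 3, "dx": -0.08, "dy": 0, "dz": 0.3, "wx": 0, "wy": 0, "wz": 0},
    {"claw": 3, "dx": 0, "dy": 0, "dz": 0.3, "wx": 0, "wy": 0, "wz": 0},
    {"claw": 3, "dx": 0, "dy": 0, "dz": 0, "wx": 0, "wy": 0, "wz": 0},
  ],
)

```text
time: 30.7
tcp_pos: [449.9, 249.4, 92.9]
eef_rot: [[-0.061, 0.998, -0.001], [0.998, 0.061, -0.0], [-0.0, -0.001, -1.0]]
force: [0.6, -0.8, -0.8]
grip_width: 0.431
grasp_force: 40.0
```

Request:
drive_tool(
  commands=[
    {"claw": 3, "dx": 0, "dy": 0, "dz": 0.2, "wx": 0, "wy": 0, "wz": 0},
    {"claw": 3, "dx": 0, "dy": 0, "dz": 0, "wx": 0, "wy": 0, "wz": 0},
  ],
)

```text
time: 30.9
tcp_pos: [450.1, 249.5, 91.2]
eef_rot: [[-0.061, 0.998, -0.0], [0.998, 0.061, -0.0], [-0.0, -0.0, -1.0]]
force: [0.7, 0.4, -0.9]
grip_width: 0.429
grasp_force: 40.0
```

Request:
drive_tool(
  commands=[
    {"claw": 3, "dx": -0.05, "dy": 0, "dz": 0.15, "wx": 0, "wy": 0, "wz": 0},
    {"claw": 3, "dx": 0, "dy": 0, "dz": 0.15, "wx": 0, "wy": 0, "wz": 0},
    {"claw": 3, "dx": 0, "dy": 0, "dz": 0, "wx": 0, "wy": 0, "wz": 0},
  ],
)

```text
time: 31.2
tcp_pos: [450.3, 249.2, 88.4]
eef_rot: [[-0.061, 0.998, 0.0], [0.998, 0.061, 0.0], [0.0, 0.0, -1.0]]
force: [0.5, 1.8, -1.0]
grip_width: 0.427
grasp_force: 40.0
```

Request:
drive_tool(
  commands=[
    {"claw": 3, "dx": 0, "dy": 0, "dz": 0.15, "wx": 0, "wy": 0, "wz": 0},
    {"claw": 3, "dx": 0, "dy": 0, "dz": 0, "wx": 0, "wy": 0, "wz": 0},
  ],
)

```text
time: 31.4
tcp_pos: [450.3, 249.2, 86.8]
eef_rot: [[-0.061, 0.998, 0.0], [0.998, 0.061, 0.0], [0.0, 0.0, -1.0]]
force: [1.3, 1.9, -1.9]
grip_width: 0.423
grasp_force: 40.0
```

Request:
drive_tool(
  commands=[
    {"claw": 3, "dx": 0, "dy": 0, "dz": 0.15, "wx": 0, "wy": 0, "wz": 0},
    {"claw": 3, "dx": 0, "dy": 0, "dz": 0.1, "wx": 0, "wy": 0, "wz": 0},
    {"claw": 3, "dx": 0, "dy": 0, "dz": 0, "wx": 0, "wy": 0, "wz": 0},
  ],
)

```text
time: 31.7
tcp_pos: [450.7, 249.3, 85.7]
eef_rot: [[-0.062, 0.998, 0.001], [0.998, 0.062, 0.0], [0.0, 0.001, -1.0]]
force: [-3.4, 0.3, 10.2]
grip_width: 0.427
grasp_force: 40.0
```

Request:
drive_tool(
  commands=[
    {"claw": 3, "dx": 0, "dy": 0, "dz": 0.15, "wx": 0, "wy": 0, "wz": 0},
    {"claw": 3, "dx": 0, "dy": 0, "dz": 0, "wx": 0, "wy": 0, "wz": 0},
  ],
)

```text
time: 31.9
tcp_pos: [451.1, 249.3, 85.3]
eef_rot: [[-0.062, 0.998, 0.002], [0.998, 0.062, 0.0], [0.0, 0.002, -1.0]]
force: [-6.5, -1.9, 19.5]
grip_width: 0.424
grasp_force: 40.0
```

Request:
drive_tool(
  commands=[
    {"claw": 3, "dx": 0, "dy": 0, "dz": 0.15, "wx": 0, "wy": 0, "wz": 0},
    {"claw": 3, "dx": 0, "dy": 0, "dz": 0.1, "wx": 0, "wy": 0, "wz": 0},
    {"claw": 3, "dx": 0, "dy": 0, "dz": 0, "wx": 0, "wy": 0, "wz": 0},
    {"claw": 3, "dx": 0, "dy": 0, "dz": 0, "wx": 0, "wy": 0, "wz": 0},
  ],
)

```text
time: 32.3
tcp_pos: [451.6, 249.4, 84.6]
eef_rot: [[-0.062, 0.998, 0.003], [0.998, 0.062, 0.001], [0.0, 0.003, -1.0]]
force: [-11.6, -4.9, 32.3]
grip_width: 0.425
grasp_force: 40.0
```

Request:
drive_tool(
  commands=[
    {"claw": 6.5, "dx": 0, "dy": 0, "dz": -0.1, "wx": 0, "wy": 0, "wz": 0},
    {"claw": 6.5, "dx": 0, "dy": 0, "dz": 0, "wx": 0, "wy": 0, "wz": 0},
    {"claw": 6.5, "dx": 0, "dy": 0, "dz": 0, "wx": 0, "wy": 0, "wz": 0},
    {"claw": 6.5, "dx": 0, "dy": 0, "dz": 0, "wx": 0, "wy": 0, "wz": 0},
  ],
)

```text
time: 32.7
tcp_pos: [449.8, 248.7, 80.8]
eef_rot: [[-0.061, 0.998, -0.001], [0.998, 0.061, -0.001], [-0.001, -0.001, -1.0]]
force: [0.7, -0.0, 0.2]
grip_width: 0.683
grasp_force: 0.0
```

Request:
drive_tool(
  commands=[
    {"claw": 6.5, "dx": 0, "dy": 0, "dz": -2, "wx": 0, "wy": 0, "wz": 0},
    {"claw": 6.5, "dx": 0, "dy": 0, "dz": -4, "wx": 0, "wy": 0, "wz": 0},
    {"claw": 6.5, "dx": 0, "dy": 0, "dz": -4, "wx": 0, "wy": 0, "wz": 0},
    {"claw": 6.5, "dx": -4, "dy": -1, "dz": 0, "wx": 0, "wy": 0, "wz": 0},
    {"claw": 6.5, "dx": -4, "dy": -1, "dz": 0, "wx": 0, "wy": 0, "wz": 0},
  ],
)

```text
time: 33.2
tcp_pos: [435.9, 167.9, 182.9]
eef_rot: [[-0.064, 0.998, 0.003], [0.998, 0.064, 0.001], [0.0, 0.003, -1.0]]
force: [0.8, 0.1, -0.5]
grip_width: 0.697
grasp_force: 0.0
```

Run:
```python
from h import *
np.set_printoptions(suppress=True,precision=2)
st()
ims={c:eyes.camera(c) for c in('top','side')}
for c in ims: cv2.imwrite(f'pics/{c}5.png',ims[c])
L=nets.masks_of('wedge_thick_grip','side'); print([(round(d['p'],2),np.round(d['rect'])) for d in L])
im=ims['side'].astype(int); a,b=[int(v) for v in L[0]['rect'][:2]]; w,h=[int(v) for v in L[0]['rect'][2:]]
wood=np.zeros(im.shape[:2],np.uint8); wood[b-6:b+h+6,a-6:a+w+6]=(im[:,:,2]-im[:,:,0]>25)[b-6:b+h+6,a-6:a+w+6]
hd=np.array([450.5,248.8,87])+[.8,1.7,0]
print('expected head px',[proj('side',p).round() for p in boxpts(hd,(40,18,24),TH)])
ys,xs=np.nonzero(wood);print('wood',xs.min(),xs.max(),ys.min(),ys.max(),wood.sum())
# fit upper head: full head+stem hull approximated by wedge model
def pts(c,yaw,rx,ry):
    from scipy.spatial.transform import Rotation as Ro
    R=Ro.from_euler('zyx',[yaw,ry,rx]).as_matrix(); 
    return [c+R@np.array([x,y,z]) for x in(20,-20) for y in(9,-9) for z in(12,-12)],[c+R@np.array([x,y,z]) for x in(12,-12) for y,z in((-6.5,-12),(6.5,-12),(-6.5,-43),(2.2,-43))]
W=np.kron(wood,np.ones((2,2)))>0
def f(p):
    h1,h2=pts(np.array(p[:3]),TH,p[3],p[4]); m=hullmask('side',h1)|hullmask('side',h2); return (m^W).sum()/W.sum()
r=minimize(f,list(hd)+[0,0],method='Nelder-Mead',options=dict(initial_simplex=[list(hd)+[0,0]]+[list(hd+d)+[0,0] for d in np.eye(3)*4]+[list(hd)+[.1,0],list(hd)+[0,.1]],maxiter=300)); print(r.x,r.fun,toH(r.x[:3]))
```

```text
t 33.2 tcp [435.9 167.9 182.9] F [ 0.8  0.1 -0.5] w 0.697 gf 0.0 j [ 0.26 -0.22  1.9  -0.    1.45  0.19]
[[-0.064, 0.998, 0.003], [0.998, 0.064, 0.001], [0.0, 0.003, -1.0]]
[(0.6, array([271., 337.,  30.,  43.]))]
expected head px [array([266., 344.]), array([267., 357.]), array([273., 335.]), array([274., 348.]), array([293., 355.]), array([293., 367.]), array([299., 345.]), array([300., 358.])]
wood 268 298 338 378 816
[450.95 252.    86.05  -0.06  -0.01] 0.12591911764705882 [ 0.27 55.48 86.05]
```

```bash
python3 -c "
from cell import arm
print(arm.close_job())"
```

```text
the job is handed in; nothing more can be done
None
```

I handed the job in at 33 s, and no verdict came back. The dial shows 5 and the stake is seated against the jaw. The thick wedge was pressed to about 32 N with its slope to the cheek, its head measuring about 86 mm above the bench.

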